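Spread a snap ring over a trolley-wheel axle and hold it at the groove

ROBOT

A 6-joint arm with a two-finger parallel gripper is mounted at the origin on the work surface. World frame = base frame: x ahead of the robot, y to its left, z up, the work surface at z = 0. Lengths are in m, angles in rad, forces in N, time in s.
With the tool pointing down it reaches from about 0.35 to 0.775 m from the base axis. Payload 7.3 kg.
Tool frame: the origin (TCP) lies at the very end of the fingers, on their centre line; the grasp point (between the pads) lies 19 mm behind it; x points along the fingers, y is the direction in which the jaws open and shut, and the axes are right-handed (so a half turn about x gives the same grasp; the last joint's range is limited). The gripper opens to 92 mm and grips with 3 to 60 N. Pads are 19 mm wide; open, the fingers measure 130 mm over their backs; the gripper's body (75 mm by 190 mm) begins 47 mm behind the grasp point.
Start: joints at [1.064, 0.342, 1.524, -0, 1.275, -0.146], TCP at [0.185, 0.491, 0.227] pointing down, gripper open.
Joint ranges: [-2.53, 2.53], [-0.77, 2.02], [0.04, 2.7], [-1, 4.14], [0.28, 2.66], [-3.11, 3.11]. Speed limits (rad/s): [2.57, 2.57, 3.14, 3.14, 3.14, 3.14].

INTERFACE

Orientations are given as [roll, pitch, yaw] about the fixed x, y, z axes, in that order (R = Rz(yaw) Ry(pitch) Rx(roll)).
In Python, from cell import observe, vision, job gives the robot as it stands.
- The arm moves only by the tool send_rows, never from a script. Its argument "motion" is a list of rows, each an object with "hand": the opening, from -1 (shut) to 1 (fully open), so that 0 is half open; "slide": the shift along the tool's x, y, z in mm, a list of three; "spin": the turn about the tool's x in rad. In form: [{"hand": hand, "slide": [tx, ty, tz], "spin": spin}, ...]. A call has 1 to 8 rows; each row shifts and turns the pose as measured when the row begins, along the tool's axes as they then stand; what a row does not reach is not made up. A row lasts 1/10 s, in which the tool goes at most 50 mm and 8.59 degrees, less where a joint would pass 70% of its speed; a pose out of reach is approached as far as the arm can. A call with a gripper value outside its range is refused whole. The fingers move at their own pace and stop on an object; "grip_force" is the grip in N (left out, the last holds). Time passes only in rows, so rows that do not move let the fingers close. It gives the time, the measured TCP pose, the force and the opening at its end, in the units of the state.
- observe(): the state, without advancing time (a new reading comes with each control period).
- vision.read_camera(name): name is "scene" or "side" or "wrist"; returns a dict with "pixels" (480x640x3 uint8, blue, green, red), "range_z" (480x640 float32, m along the optical axis (not along the pixel's ray), 0 where there is no reading), "fx", "fy", "cx", "cy" (pixels), "world_from_camera" (4x4, takes a point from camera to world coordinates); the wrist camera has in their place "T_tool_cam" (4x4, takes a point from camera to tool coordinates, whose origin is the TCP and whose axes are the tool frame's). Camera axes: x right, y down, z forward; pixel columns grow to the right and rows downward; lengths in m; the calibration is good to about 2 mm. A picture is of the moment at which its call begins: read the wrist's pose just before it.
- job.hand_in(): hands the job in, once; it reports no verdict.
Trained networks look in a picture, given as the dict that the camera call returned (one of the last four; its "shot" number tells which), for a name from the list of things; names that differ only in an ending like _2 or _b are one class to them, and where a whole thing is asked for, a point or a joint stands for the part that bears it (a point fixed in the world has none). Each returns a list of dicts, best first, with "conf" (0 to 1); they miss things now and then, are a little off and sometimes report something else, mostly with a low value. They report only what shows in the picture. A call takes as long as a camera call. They do not tell look-alikes from the thing itself.
- vision.search_frame(picture, thing): "uv" ([column, row] in pixels, amid what is visible of it).
- vision.cut_out(picture, thing): "mask" (480x640 bool, what is visible of it) and "uv" ([column, row] in pixels, amid what is visible of it).
The state is a dict: "time": time; "qpos": joint angles; "qvel": joint speeds; "joint_efforts": joint torques, N m; "tool_pos": TCP position; "tool_rot": TCP orientation; "contact_force": force on the tool from outside, world axes, zero at the start; "torque": the same for the moment, N m; "opening": finger opening in m.
Only numpy, scipy, OpenCV 4.12 (cv2) and the standard library are available. Lean on these libraries where they do the work, as an engineer would, in place of code of your own. Each camera call takes 0.05 s, during which the arm holds its last target.

TASK

Take the snap-ring pliers from their wooden stand, spread the dark snap ring lying on the grooved wooden block by its two lugs, and slide it, kept spread and level, over the wheel's axle stub until it lies on the brass sleeve at the groove. Don't let it snap in: finish still holding the squeezed pliers with the ring spread there, so that I can check the end play first. Leave the bystanding things where they are.

Things in the scene. Friction and masses are not known exactly. Their poses are not given: they have to be found in the camera images.
- pliers_grip (a point): Middle of the grips of the snap-ring pliers (grey steel, green grips, 145 mm, 0.16 kg), standing nose down in the stand; z up, 119 mm above the tip ends. The two grips lie apart along this frame's y, 11 mm deep (x), reaching 25 mm above and below; open they lean apart upwards: 51 mm over their outsides here, 60 mm at the top. Squeezing them together along y SPREADS the tips.
- pliers: The pliers' pivot, on their middle line, 62 mm below pliers_grip, same axes. A spring opens the grips: 7 N each to start squeezing, 9.5 N at the stop (21 N with the ring on). At the stop the grips are nearly parallel, 25 mm over their outsides. Nipped by only 1 to 2 mm, they press on the fingers enough to carry the pliers, tips near shut. Lift straight up 50 mm to leave the stand.
- pliers_tips (a point): Between the ends of the two tips, on the pliers' middle line, same axes. The tips point down, 9 mm wide (x), 3 mm thick (y), rough outside, 12 mm long below a small outward shoulder. Open they are together, 6.5 mm over their outsides (y); at the stop 31 mm, the ends then 1 mm higher.
- jaw_left (a joint): How far the pliers are squeezed (rad): 0 open, 0.21 at the stop. Both levers move alike; each tip end moves out by 57 mm x this angle.
- ring_center (a point): Centre, at half thickness, of the dark spring-steel snap ring, open like a horseshoe, 44 mm outside, 4 mm thick, 36 g, lying flat on the wooden block. z is its axis, x points to the gap between its lugs. Unspread it is 28 mm wide inside, too narrow for the 30 mm stub; spread to the pliers' stop it is round and about 1.8 mm clear of the stub all around.
- ring_gap (a point): Midway between the ring's lugs, 27 mm from its centre along its x, half thickness: place for the tips, which then push apart along the ring's y. The lugs, bars 5 mm wide along x, reach 12 to 39 mm from the centre, across the block's groove; free gap here 17 mm, at the pliers' stop 31 mm. Reach through it, tip ends 1 to 8 mm below the ring's underside. Spread tips carry it by friction.
- ring_left (a joint): How far the left half of the ring is spread (rad): 0 free, about 0.15 with the pliers at their stop. It turns about the back of the ring and springs back (about 13 N at the lug when spread). The stub alone would hold it at about 0.05.
- ring_right (a joint): The same for the right half of the ring.
- stand: Wooden tool stand, 60 x 130 x 56 mm, fixed, origin under its centre; the pliers stand in its middle slot with their pivot on its top, two short punches 22 mm high stand on its ends, 48 mm from the middle along its y.
- groove (a point): On the axis of the wheel's upright steel axle stub (30 mm thick, fixed), where the ring's centre is when it lies on the end of the brass sleeve: 70 mm above the bench, at the dark 5 mm groove. The sleeve, 39 mm thick, stands 14 mm out of the wheel's hub (56 mm across), leaving room for the tips beside it. The wheel lies around it, 160 mm across, tyre top 50 mm above the bench.
- stub_end (a point): Centre of the stub's upper end, 86 mm above the bench; its last 6 mm taper to 21 mm thickness.
- tin: Bystander: blue tin, 68 mm across, 48 mm tall.
- glass_up: Bystander: small drinking glass standing upright, 62 mm tall.
- glass_down: Bystander: small drinking glass standing upside down, 62 mm tall.
- pot_lid: Bystander: small steel pot lid, 114 mm across, 36 mm tall with its knob.
- spanner: Bystander: spanner lying flat, 190 mm long.
- driver: Bystander: screwdriver lying flat, 200 mm long.
- carton: Bystander: small cardboard carton, 50 x 70 x 30 mm.
- block: Hardwood bench block, 98 x 80 x 32 mm, fixed, with the ring lying on its top. Origin under the ring's place, axes as the ring's; a groove along y, 15 mm wide and 14 mm deep, crosses its top 27 mm from there along x, under the gap between the ring's lugs: room for the pliers' tips.
Not all that is in view belongs to the job. What is shaped like the block but green is not meant.

How it is judged:
By the outcome, as a careful person would: the job done as asked, in the order asked, and still so for the second after the job is handed in, while the arm keeps its last pose, push and grip.
It also fails if it takes over 46 s, if anything falls off the work surface, if the arm or the gripper's body presses on something with over 40 N, if the wrist force passes 120 N, or if a joint passes its speed limit or range.

## Working session

There is one attempt and no reset: what is moved stays moved. The work goes in short steps, Python scripts to look and compute and a tool call to move; the robot and the scene stay as the last step left them, time stands still between calls to the robot, and variables do not carry over. Pictures are saved under pics/ and viewed, and the job is handed in when it is done.

Besides the shell and the picture viewer there is one more tool, called as name(argument=value, ...), one argument or row to a line, values as JSON. send_rows: Moves the arm, as the interface text tells. Its arguments: {"type":"object","properties":{"motion":{"type":"array","items":{"type":"object","properties":{"hand":{"type":"number"},"slide":{"type":"array","items":{"type":"number"}},"spin":{"type":"number"}}}},"grip_force":{"type":"number"}},"required":["motion"]}

```bash
ls; mkdir -p pics
python3 - <<'E'
from cell import observe, vision, job
import cv2
print(observe())
for n in ["scene","side","wrist"]:
    p=vision.read_camera(n); cv2.imwrite(f"pics/{n}0.png",p["pixels"])
    print(n,p["fx"],p["cx"],p["cy"],p.get("world_from_camera"),p.get("T_tool_cam"))
E
```

```text
pics
{'time': 0.0, 'qpos': array([ 1.06402895e+00,  3.42764168e-01,  1.52502835e+00,  1.98892028e-05,
        1.27537295e+00, -1.46005515e-01]), 'qvel': array([-0.00088964, -0.00027696,  0.00059165,  0.0012536 , -0.00033726,
        0.00014009]), 'joint_efforts': array([-2.88357387e-04, -4.31234694e+01, -2.44220406e+01,  7.18011567e-02,
        5.60596038e-02, -1.78287419e-04]), 'tool_pos': array([0.18509633, 0.49085696, 0.22601949]), 'tool_rot': array([-1.72889327,  1.5692234 , -2.08966094]), 'contact_force': array([-0.38796948, -0.03032568,  0.05035454]), 'torque': array([-0.03098245,  0.06869381, -0.02325993]), 'opening': 0.09197771998851721}
scene 618.8446933744158 337.0597520552503 235.00516839426078 [[-0.82795925  0.46390308 -0.31508317  0.93444057]
 [ 0.5607232   0.67627825 -0.4777418   0.64116268]
 [-0.008542   -0.57222519 -0.82005205  1.06169189]
 [ 0.          0.          0.          1.        ]] None
side 487.33016871322036 315.82732379330633 240.14565648339808 [[ 0.87444723 -0.34581021  0.34023129  0.22104824]
 [-0.48511894 -0.62147593  0.61516444 -0.56413783]
 [-0.00128459 -0.70298148 -0.71120699  0.8294499 ]
 [ 0.          0.          0.          1.        ]] None
wrist 344.34980804383616 326.10187326442735 238.64192672455187 None [[ 4.16692363e-04 -2.84566886e-01  9.58656098e-01 -1.57582378e-01]
 [ 9.99999900e-01 -3.97446957e-05 -4.46460776e-04  7.62656579e-05]
 [ 1.65149448e-04  9.58656188e-01  2.84566841e-01 -7.84102896e-02]
 [ 0.00000000e+00  0.00000000e+00  0.00000000e+00  1.00000000e+00]]
```

View pics/scene0.png

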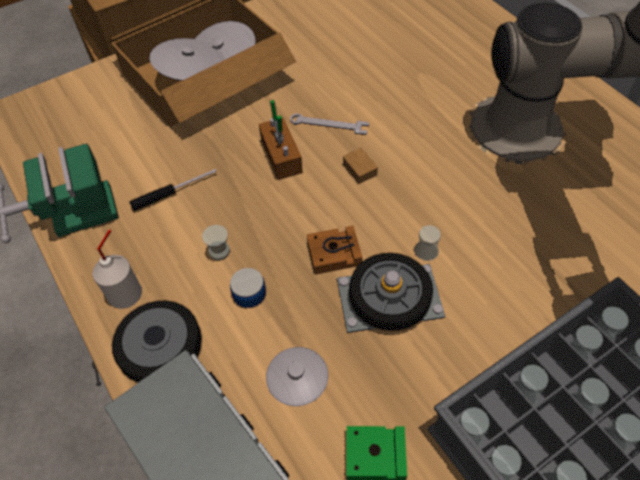

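View pics/side0.png

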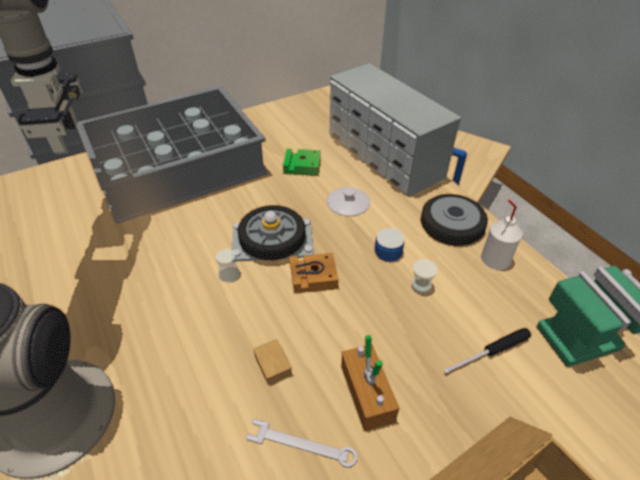

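View pics/wrist0.png

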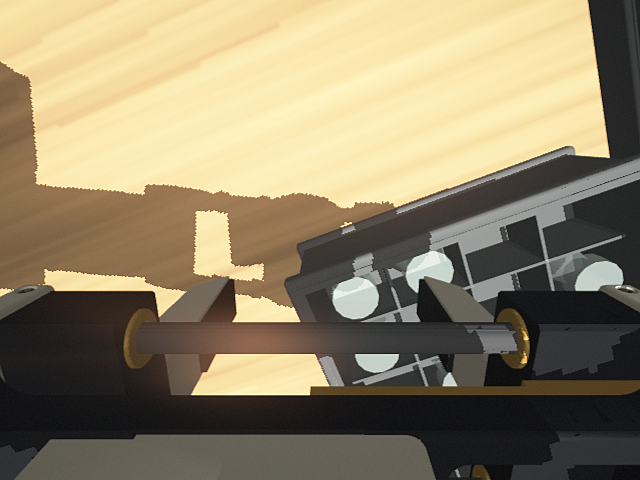

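```bash
cat > h.py <<'E'
from cell import observe, vision, job
import numpy as np, cv2
from scipy.spatial.transform import Rotation as R
def toolT():
    s=observe(); T=np.eye(4); T[:3,:3]=R.from_euler('xyz',s['tool_rot']).as_matrix(); T[:3,3]=s['tool_pos']; return T
def cam(n):
    if n=="wrist":
        T=toolT(); p=vision.read_camera(n); p["W"]=T@p["T_tool_cam"]
    else:
        p=vision.read_camera(n); p["W"]=p["world_from_camera"]
    return p
def cloud(p,mask=None):
    z=p["range_z"]; v,u=np.nonzero((z>0)&(mask if mask is not None else True))
    zz=z[v,u]; P=np.stack([(u-p["cx"])/p["fx"]*zz,(v-p["cy"])/p["fy"]*zz,zz],1)
    return P@p["W"][:3,:3].T+p["W"][:3,3], np.stack([u,v],1)
def proj(p,X):
    X=np.atleast_2d(X); C=(X-p["W"][:3,3])@p["W"][:3,:3]
    return np.stack([C[:,0]/C[:,2]*p["fx"]+p["cx"],C[:,1]/C[:,2]*p["fy"]+p["cy"]],1)
E
cat > a.py <<'E'
from h import *
import pickle
out={}
for n in ["scene","side"]:
    p=cam(n); out[n]=p
    for t in ["pliers","ring_center","stand","block","groove","stub_end","ring_gap","pliers_grip"]:
        r=vision.cut_out(p,t)
        for d in r[:3]:
            P,_=cloud(p,d["mask"])
            print(n,t,round(d["conf"],2),np.round(d["uv"]),d["mask"].sum(), np.round(np.median(P,0),3) if len(P) else None, np.round(np.percentile(P,[2,98],axis=0),3).tolist() if len(P) else None)
        out[n,t]=r
pickle.dump(out,open("a.pkl","wb"))
E
python3 a.py
```

```text
scene pliers 0.85 [276. 121.] 346 [ 0.509 -0.24   0.109] [[0.439, -0.385, -0.004], [0.519, -0.204, 0.149]]
scene pliers 0.6 [331. 242.] 208 [0.559 0.056 0.034] [[0.521, 0.038, 0.028], [0.579, 0.08, 0.039]]
scene ring_center 0.51 [338. 249.] 211 [0.554 0.064 0.034] [[0.525, 0.041, 0.019], [0.58, 0.081, 0.039]]
scene stand 0.92 [282. 153.] 1601 [ 0.521 -0.2    0.053] [[0.476, -0.292, 0.001], [0.55, -0.162, 0.07]]
scene stand 0.2 [391. 295.] 6450 [0.538 0.216 0.044] [[0.449, 0.134, 0.006], [0.62, 0.285, 0.082]]
scene block 0.87 [331. 250.] 1730 [0.566 0.072 0.03 ] [[0.509, 0.015, 0.003], [0.613, 0.109, 0.035]]
scene block 0.67 [375. 456.] 3214 [0.727 0.435 0.031] [[0.675, 0.385, 0.012], [0.78, 0.485, 0.035]]
scene block 0.22 [278. 118.] 330 [ 0.509 -0.239  0.112] [[0.442, -0.389, -0.002], [0.519, -0.204, 0.149]]
scene groove 0.74 [389. 295.] 6531 [0.538 0.216 0.044] [[0.45, 0.133, 0.006], [0.62, 0.285, 0.082]]
scene stub_end 0.73 [389. 296.] 6568 [0.538 0.216 0.043] [[0.447, 0.134, 0.005], [0.621, 0.286, 0.081]]
scene ring_gap 0.63 [340. 245.] 292 [0.549 0.063 0.033] [[0.52, 0.041, 0.01
[... 753 characters left out ...]
e block 0.57 [315. 274.] 1472 [0.551 0.037 0.03 ] [[0.5, 0.002, 0.0], [0.606, 0.102, 0.035]]
side block 0.48 [315. 263.] 137 [0.556 0.054 0.035] [[0.52, 0.034, 0.03], [0.577, 0.074, 0.038]]
side groove 0.81 [272. 236.] 3897 [0.517 0.182 0.044] [[0.434, 0.121, 0.0], [0.612, 0.273, 0.081]]
side groove 0.66 [347. 202.] 940 [0.749 0.225 0.01 ] [[0.707, 0.184, 0.002], [0.805, 0.28, 0.036]]
side stub_end 0.73 [272. 234.] 3791 [0.517 0.182 0.044] [[0.436, 0.121, 0.005], [0.612, 0.269, 0.082]]
side ring_gap 0.71 [309. 265.] 188 [0.547 0.055 0.035] [[0.517, 0.034, 0.029], [0.576, 0.076, 0.039]]
side pliers_grip 0.96 [370. 365.] 453 [ 0.506 -0.231  0.112] [[0.497, -0.263, 0.06], [0.516, -0.211, 0.15]]
```

Run:
```python
from h import *
T=toolT(); print(np.round(T,4))
for tgt in [(0.53,0.2,0.23)]:
    print(np.round((np.array(tgt)-T[:3,3])@T[:3,:3]*1000,1))
import pickle
o=pickle.load(open('a.pkl','rb'))
# stand top orientation
for n in ["scene","side"]:
    p=o[n]; P,_=cloud(p,o[n,"stand"][0]["mask"])
    q=P[abs(P[:,2]-0.056)<0.004][:,:2].astype(np.float32)
    print(n,cv2.minAreaRect(q),len(q))
    P,_=cloud(p)
    q=P[(P[:,2]>0.07)&(P[:,2]<0.16)&(np.hypot(P[:,0]-.507,P[:,1]+.232)<.06)]
    print(len(q)); u,s,vt=np.linalg.svd(q-q.mean(0),full_matrices=False); print(q.mean(0),vt[0],q.min(0),q.max(0))
    q=P[(P[:,2]>0.071)&(np.hypot(P[:,0]-.53,P[:,1]-.2)<.06)]; print('stub',np.median(q,0),q.min(0),q.max(0),len(q))
```

```text
[[ 1.000e-04  3.530e-01  9.356e-01  1.853e-01]
 [ 1.000e-04  9.356e-01 -3.530e-01  4.912e-01]
 [-1.000e+00  1.000e-04  0.000e+00  2.268e-01]
 [ 0.000e+00  0.000e+00  0.000e+00  1.000e+00]]
[  -3.2 -150.8  425.3]
scene ((0.5091374516487122, -0.2299082726240158), (0.13562625646591187, 0.06077906861901283), 76.4567642211914) 828
288
[ 0.51020478 -0.22877125  0.11392137] [ 0.12348617  0.47970768 -0.86869541] [ 0.4966964  -0.28244605  0.0700692 ] [ 0.52466849 -0.17879597  0.15176776]
stub [0.52979593 0.20871145 0.08271309] [0.51202849 0.1913526  0.07101366] [0.54456588 0.22176268 0.09033524] 211
side ((0.5067153573036194, -0.2362576127052307), (0.13093675673007965, 0.06084682419896126), 77.31346893310547) 1814
479
[ 0.50595175 -0.23522352  0.10997479] [-0.02378966 -0.06029729 -0.99789693] [ 0.49118973 -0.28797224  0.07005499] [ 0.52224083 -0.18671447  0.15208541]
stub [0.5221308 0.1949968 0.0832191] [0.50985305 0.18473121 0.07175757] [0.53843413 0.21220559 0.08847312] 126
```

send_rows(
  motion=[
    {"hand": 1, "slide": [0, -16, 46], "spin": 0},
    {"hand": 1, "slide": [0, -16, 46], "spin": 0},
    {"hand": 1, "slide": [0, -16, 46], "spin": 0},
    {"hand": 1, "slide": [0, -16, 46], "spin": 0},
    {"hand": 1, "slide": [0, -16, 46], "spin": 0},
    {"hand": 1, "slide": [0, -16, 46], "spin": 0},
    {"hand": 1, "slide": [0, -16, 46], "spin": 0},
    {"hand": 1, "slide": [0, -16, 46], "spin": 0},
  ],
)

```text
time: 1.85
tool_pos: [0.4899, 0.2398, 0.227]
tool_rot: [1.535, 1.567, 1.187]
contact_force: [0.2, -0.1, -0.2]
opening: 0.092
```

send_rows(
  motion=[
    {"hand": 1, "slide": [0, -16, 46], "spin": 0},
    {"hand": 1, "slide": [0, -8, 20], "spin": 0},
    {"hand": 1, "slide": [0, 0, 0], "spin": 0},
  ],
)

```text
time: 2.15
tool_pos: [0.5493, 0.188, 0.2262]
tool_rot: [1.144, 1.567, 0.789]
contact_force: [-0.5, 0.6, -0.6]
opening: 0.0916
```

```bash
cat > look.py <<'E'
from h import *
import sys,pickle
n=sys.argv[1]; p=cam("wrist"); cv2.imwrite(f"pics/{n}.png",p["pixels"]); pickle.dump(p,open(f"pics/{n}.pkl","wb"))
print(np.round(toolT(),4),observe()["time"])
E
python3 look.py w1
```

```text
[[ 0.0023  0.3471  0.9378  0.5483]
 [ 0.0032  0.9378 -0.3471  0.189 ]
 [-1.      0.0038  0.0011  0.2262]
 [ 0.      0.      0.      1.    ]] 2.2
```

View pics/w1.png

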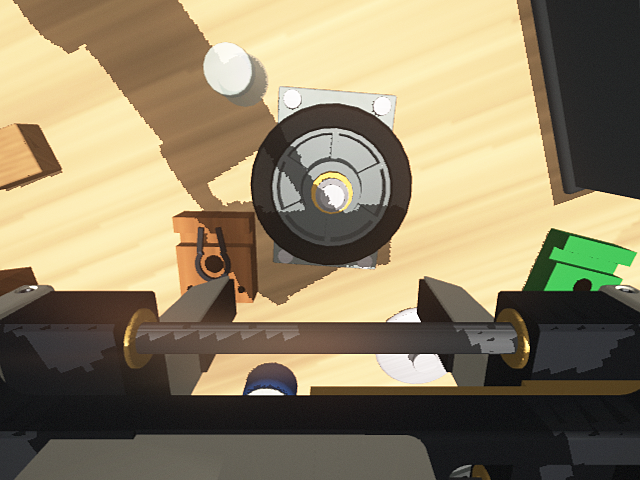

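Run:
```python
import pickle,cv2,numpy as np
p=pickle.load(open('pics/w1.pkl','rb')); im=p["pixels"]
a=cv2.resize(im[205:305,165:265],(600,600),interpolation=cv2.INTER_CUBIC)
b=cv2.resize(im[160:240,290:370],(600,600),interpolation=cv2.INTER_CUBIC)
cv2.imwrite("pics/w1a.png",a);cv2.imwrite("pics/w1b.png",b)
from h import *
P,uv=cloud(p)
g=lambda m:(P[m],uv[m])
# stub top
q,_=g((P[:,2]>0.078)&(P[:,2]<.1)&(np.hypot(P[:,0]-.525,P[:,1]-.203)<.05)); print(len(q),q.mean(0),q.min(0),q.max(0))
# tyre region pts height
q,_=g((P[:,2]>0.044)&(P[:,2]<.056)&(np.hypot(P[:,0]-.525,P[:,1]-.203)<.1)); print(len(q),cv2.minEnclosingCircle(q[:,:2].astype(np.float32)))
# block
q,_=g((P[:,2]>0.026)&(P[:,2]<.042)&(np.hypot(P[:,0]-.555,P[:,1]-.055)<.075)); print(len(q),cv2.minAreaRect(q[:,:2].astype(np.float32)), np.median(q[:,2]))
```

```text
882 [0.5239913 0.2034485 0.0837821] [0.51004741 0.1882793  0.07803258] [0.53950246 0.21804037 0.08794394]
12693 ((0.5247398614883423, 0.2033511847257614), 0.07976435869932175)
4608 ((0.5557759404182434, 0.056088320910930634), (0.081114262342453, 0.09872231632471085), 68.8285140991211) 0.031606628735694225
```

View pics/w1a.png

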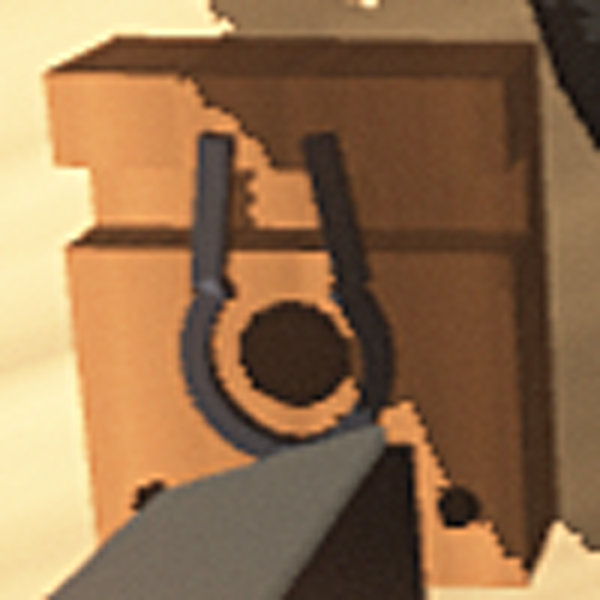

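View pics/w1b.png

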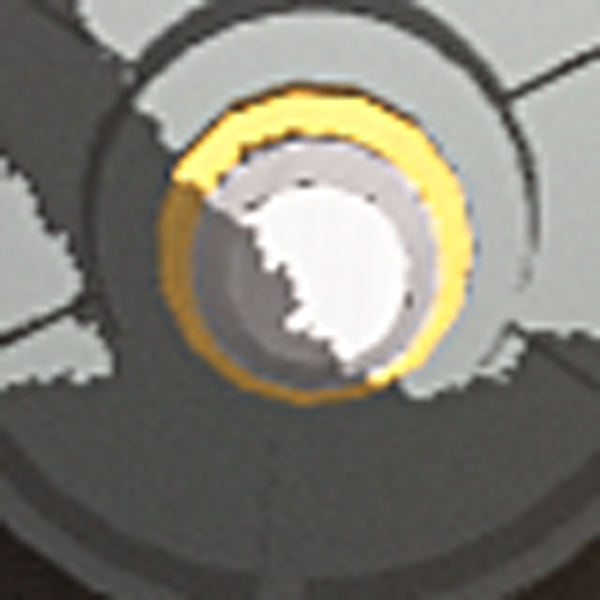

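```bash
cat > ringfit.py <<'E'
from h import *
import pickle,sys
from scipy.optimize import least_squares
p=pickle.load(open(f'pics/{sys.argv[1]}.pkl','rb'))
P,uv=cloud(p); im=p["pixels"][uv[:,1],uv[:,0]].astype(int)
sat=im.max(1)-im.min(1)
m=(np.hypot(P[:,0]-.555,P[:,1]-.06)<.06)&(P[:,2]>.033)&(P[:,2]<.040)&(sat<30)&(im.max(1)<130)
q=P[m]; print(len(q),np.median(q[:,2]))
# model: annulus centre c r_mid 18, lugs: from x=12..39 bars. residual=distance to midlines
def res(a):
    c,s=np.cos(a[2]),np.sin(a[2]); d=q[:,:2]-a[:2]; x=d@[c,s]; y=d@[-s,c]
    ring=np.abs(np.hypot(x,y)-.018); 
    # lug midline: at x=.027, |y|=.011 ; lug 5 wide, slope fit
    t=np.clip(x,.014,.0365); lug=np.hypot(x-t, np.abs(y)-(a[3]+a[4]*(t-.027)))
    r=np.minimum(ring,lug)
    return np.maximum(r-.002,0)
b=None
for a0 in np.radians([150,160,170]):
    o=least_squares(res,[.555,.06,a0,.011,0],loss='soft_l1',f_scale=.001,x_scale=[.01,.01,.1,.005,.1])
    print(o.cost,np.round(o.x,4),np.degrees(o.x[2]))
    if b is None or o.cost<b.cost:b=o
a=b.x;print("gap",a[:2]+.027*np.array([np.cos(a[2]),np.sin(a[2])]))
im=p["pixels"].copy(); c,s=np.cos(a[2]),np.sin(a[2])
for x,y in [(0,0),(.027,0),(.039,0),(.027,.0085),(.027,-.0085),(0,.022),(0,-.022),(-.022,0)]:
    u=proj(p,[a[0]+c*x-s*y,a[1]+s*x+c*y,.036])[0]; cv2.circle(im,(int(round(u[0]*8)),int(round(u[1]*8))),8,(0,255,0),-1,cv2.LINE_AA,3)
g=proj(p,[a[0],a[1],.036])[0].astype(int)
cv2.imwrite(f"pics/{sys.argv[1]}_r.png",cv2.resize(im[g[1]-60:g[1]+60,max(g[0]-60,0):g[0]+60],None,fx=5,fy=5))
E
python3 ringfit.py w1
```

```text
593 0.03538950302690047
0.00026170194036723697 [ 0.5566  0.0551  2.7705  0.0109 -0.1663] 158.73667241992501
0.000261701940353663 [ 0.5566  0.0551  2.7705  0.0109 -0.1663] 158.7366214351452
0.0002617019403522111 [ 0.5566  0.0551  2.7705  0.0109 -0.1663] 158.7366855841044
gap [0.53145986 0.06491859]
```

View pics/w1_r.png

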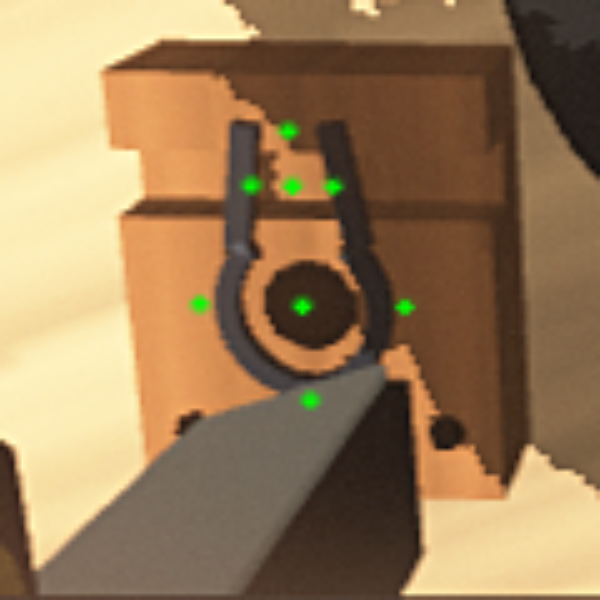

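send_rows(
  motion=[
    {"hand": 1, "slide": [0, -45, 17], "spin": 0},
    {"hand": 1, "slide": [0, -45, 17], "spin": 0},
    {"hand": 1, "slide": [0, -45, 17], "spin": 0},
    {"hand": 1, "slide": [0, -45, 17], "spin": 0},
    {"hand": 1, "slide": [0, -45, 17], "spin": 0},
    {"hand": 1, "slide": [0, -45, 17], "spin": 0},
    {"hand": 1, "slide": [0, -45, 17], "spin": 0},
    {"hand": 1, "slide": [0, -45, 17], "spin": 0},
  ],
)

```text
time: 3.0
tool_pos: [0.5493, -0.1893, 0.225]
tool_rot: [1.683, 1.562, 1.352]
contact_force: [0.5, -0.4, 0.4]
opening: 0.0921
```

send_rows(
  motion=[
    {"hand": 1, "slide": [0, -40, 14], "spin": -0.12},
    {"hand": 1, "slide": [0, 0, 0], "spin": 0},
    {"hand": 1, "slide": [0, 0, 0], "spin": 0},
  ],
)

```text
time: 3.3
tool_pos: [0.5486, -0.2342, 0.2245]
tool_rot: [1.594, 1.561, 1.386]
contact_force: [-0.3, 0.3, -0.6]
opening: 0.0913
```

```bash
python3 look.py w2
```

```text
[[ 1.600e-03  2.064e-01  9.785e-01  5.487e-01]
 [ 8.800e-03  9.784e-01 -2.064e-01 -2.340e-01]
 [-1.000e+00  8.900e-03 -2.000e-04  2.245e-01]
 [ 0.000e+00  0.000e+00  0.000e+00  1.000e+00]] 3.35
```

View pics/w2.png

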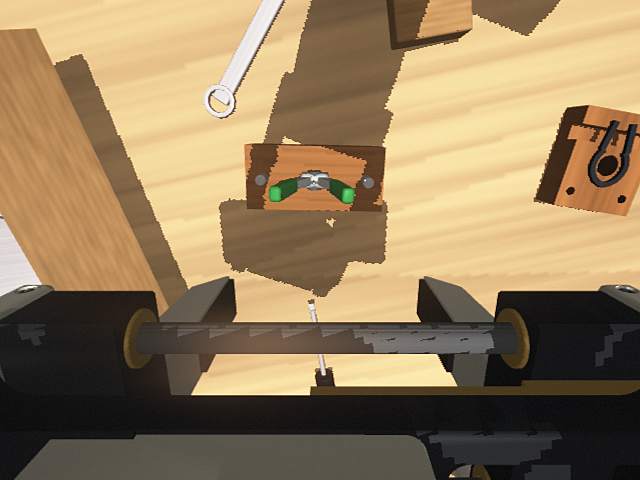

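Run:
```python
from h import *
import pickle
print(np.round(toolT(),4)[2], observe()['qvel'])
p=pickle.load(open('pics/w2.pkl','rb')); P,uv=cloud(p); im=p["pixels"][uv[:,1],uv[:,0]].astype(int)
m=(abs(P[:,2]-.056)<.003)&(np.hypot(P[:,0]-.508,P[:,1]+.232)<.09)
print(cv2.minAreaRect(P[m][:,:2].astype(np.float32)),np.median(P[m][:,2]))
g=(im[:,1]>im[:,2]+25)&(im[:,1]>im[:,0]+25)&(np.hypot(P[:,0]-.508,P[:,1]+.232)<.06)&(P[:,2]>.07)
q=P[g]; T=toolT()
print(len(q),q.min(0),q.max(0))
t=q[q[:,2]>.138]; 
c=t[:,:2].mean(0); a=(t[:,:2]-c)@[.2,.978]
for k in (a<0,a>0): print(k.sum(),t[k].mean(0),t[k].min(0),t[k].max(0))
d=t[a>0].mean(0)-t[a<0].mean(0); print("dir",np.degrees(np.arctan2(d[1],d[0])),np.hypot(*d[:2]), (t[a>0].mean(0)+t[a<0].mean(0))/2)
m=(P[:,2]>.06)&(P[:,2]<.09)&(np.hypot(P[:,0]-.508,P[:,1]+.232)<.06)
q=P[m]
cv2.imwrite("pics/w2a.png",cv2.resize(p["pixels"][135:220,235:395],(800,425),interpolation=cv2.INTER_CUBIC))
```

```text
[-1.000e+00  8.900e-03 -2.000e-04  2.245e-01] [ 0.01819145 -0.00807998  0.00566864  0.0019053   0.00024802  0.00408938]
((0.5072331428527832, -0.23457343876361847), (0.13022252917289734, 0.06023668497800827), 76.73890686035156) 0.05552897199960277
779 [ 0.49610755 -0.26333319  0.10345805] [ 0.51812014 -0.20580542  0.15175607]
249 [ 0.50110056 -0.25739894  0.14738171] [ 0.49610755 -0.26333319  0.13801942] [ 0.50694198 -0.25245058  0.15175607]
209 [ 0.51216631 -0.21131613  0.14802347] [ 0.50698867 -0.2166997   0.13848188] [ 0.51812014 -0.20580542  0.15074447]
dir 76.49735366640934 0.047392790521015006 [ 0.50663343 -0.23435754  0.14770259]
```

View pics/w2a.png

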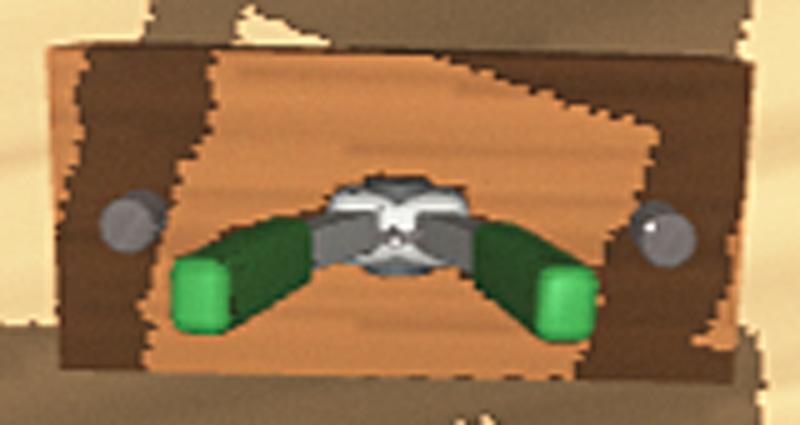

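send_rows(
  motion=[
    {"hand": 1, "slide": [0, -5, -21], "spin": 0.012},
    {"hand": 1, "slide": [0, -4, -20], "spin": 0.012},
    {"hand": 1, "slide": [30, 0, 0], "spin": 0},
    {"hand": 1, "slide": [20, 0, 0], "spin": 0},
    {"hand": 1, "slide": [0, 0, 0], "spin": 0},
  ],
)

```text
time: 3.85
tool_pos: [0.5069, -0.2224, 0.1753]
tool_rot: [1.368, 1.561, 1.143]
contact_force: [0.5, 0.1, -0.3]
opening: 0.0918
```

```bash
cat > d.py <<'E'
from h import *
import sys
T=toolT(); t=np.array([float(x) for x in sys.argv[1:4]]); print(np.round(T,4)); print("slide",np.round((t-T[:3,3])@T[:3,:3]*1000,1))
y=np.degrees(np.arctan2(T[1,1],T[0,1])); print("tool y yaw",y)
if len(sys.argv)>4: print("spin",np.radians(y-float(sys.argv[4])))
s=observe(); print(s["time"],s["opening"],np.round(s["contact_force"],1),np.round(s["qpos"],3))
E
python3 d.py .507 -.2345 .106 76.7
```

```text
[[ 0.0043  0.223   0.9748  0.5069]
 [ 0.0093  0.9748 -0.223  -0.2224]
 [-0.9999  0.0101  0.0021  0.1753]
 [ 0.      0.      0.      1.    ]]
slide [ 69.2 -12.5   2.6]
tool y yaw 77.1165573453457
spin 0.007270297199649443
3.85 0.09175922359850086 [ 0.5  0.1 -0.3] [-0.558  0.439  1.523  0.011  1.181 -1.908]
```

send_rows(
  motion=[
    {"hand": 1, "slide": [0, -12.5, 2.6], "spin": 0.007},
    {"hand": 1, "slide": [0, 0, 0], "spin": 0},
    {"hand": 1, "slide": [0, 0, 0], "spin": 0},
  ],
)

```text
time: 4.15
tool_pos: [0.5083, -0.2337, 0.1778]
tool_rot: [1.083, 1.56, 0.854]
contact_force: [-0.1, -0.0, 0.8]
opening: 0.0918
```

```bash
python3 d.py .507 -.2345 .106 76.7;python3 look.py w3
```

```text
[[ 0.007   0.227   0.9739  0.5083]
 [ 0.008   0.9738 -0.2271 -0.2337]
 [-0.9999  0.0094  0.005   0.1778]
 [ 0.      0.      0.      1.    ]]
slide [71.8 -1.8 -1.5]
tool y yaw 76.87760181040811
spin 0.003099736349124185
4.15 0.09181429244703336 [-0.1 -0.   0.8] [-0.574  0.445  1.505  0.011  1.19  -1.92 ]
[[ 0.0073  0.2271  0.9739  0.5084]
 [ 0.0076  0.9738 -0.2271 -0.2339]
 [-0.9999  0.0091  0.0054  0.1779]
 [ 0.      0.      0.      1.    ]] 4.2
```

View pics/w3.png

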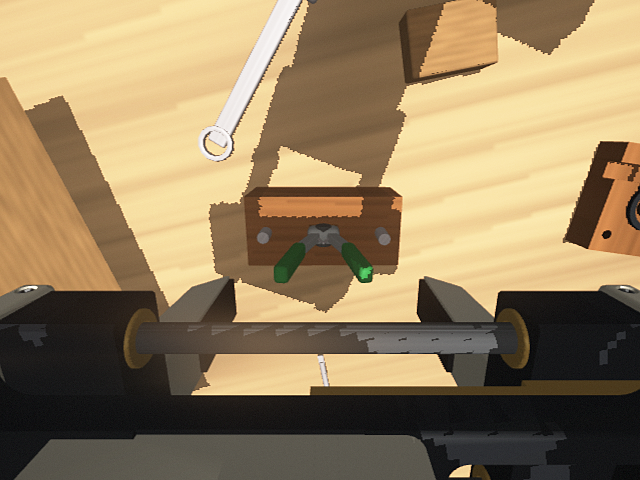

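Run:
```python
from h import *
import pickle
p=pickle.load(open('pics/w3.pkl','rb')); P,uv=cloud(p); im=p["pixels"][uv[:,1],uv[:,0]].astype(int)
g=(im[:,1]>im[:,2]+25)&(im[:,1]>im[:,0]+25)&(np.hypot(P[:,0]-.508,P[:,1]+.232)<.06)&(P[:,2]>.07)
q=P[g]; print(len(q),q.min(0),q.max(0))
t=q[q[:,2]>.14]; c=t[:,:2].mean(0); a=(t[:,:2]-c)@[.23,.97]
d=t[a>0].mean(0)-t[a<0].mean(0); print(np.degrees(np.arctan2(d[1],d[0])),np.hypot(*d[:2]),(t[a>0].mean(0)+t[a<0].mean(0))/2)
m=(abs(P[:,2]-.056)<.003)&(np.hypot(P[:,0]-.508,P[:,1]+.232)<.09); print(cv2.minAreaRect(P[m][:,:2].astype(np.float32)))
```

```text
734 [ 0.49577222 -0.26330671  0.10321452] [ 0.51784174 -0.20598769  0.15170366]
76.46200061741905 0.048256420882047985 [ 0.50596129 -0.23485291  0.14818519]
((0.5070255398750305, -0.23442064225673676), (0.13041004538536072, 0.06013523042201996), 76.76200103759766)
```

send_rows(
  motion=[
    {"hand": 1, "slide": [25, -1, -1], "spin": 0},
    {"hand": 1, "slide": [25, -1, -1], "spin": 0},
    {"hand": 1, "slide": [15, 0, 0], "spin": 0},
    {"hand": 1, "slide": [0, 0, 0], "spin": 0},
  ],
)

```text
time: 4.6
tool_pos: [0.5086, -0.2363, 0.1144]
tool_rot: [0.497, 1.557, 0.267]
contact_force: [1.1, -0.4, -0.3]
opening: 0.0919
```

```bash
python3 d.py .507 -.2345 .106 76.7
```

```text
[[ 0.0136  0.2278  0.9736  0.5086]
 [ 0.0037  0.9737 -0.2279 -0.2363]
 [-0.9999  0.0067  0.0124  0.1144]
 [ 0.      0.      0.      1.    ]]
slide [ 8.4  1.3 -2.1]
tool y yaw 76.83150023928116
spin 0.002295112142616487
4.6 0.09186363001812464 [ 1.1 -0.4 -0.3] [-0.578  0.512  1.588  0.012  1.032 -1.925]
```

send_rows(
  motion=[
    {"hand": 1, "slide": [8.4, 1.3, -2.1], "spin": 0},
    {"hand": 1, "slide": [0, 0, 0], "spin": 0},
  ],
)

```text
time: 4.8
tool_pos: [0.5076, -0.2348, 0.1069]
tool_rot: [0.408, 1.555, 0.178]
contact_force: [0.3, 0.2, -0.2]
opening: 0.0916
```

```bash
python3 d.py .507 -.2345 .106 76.7
```

```text
[[ 0.0152  0.2281  0.9735  0.5076]
 [ 0.0027  0.9736 -0.2281 -0.2348]
 [-0.9999  0.0061  0.0142  0.1069]
 [ 0.      0.      0.      1.    ]]
slide [ 0.8  0.2 -0.7]
tool y yaw 76.81710868397845
spin 0.0020439321181013738
4.8 0.09163856554449139 [ 0.3  0.2 -0.2] [-0.576  0.518  1.602  0.013  1.01  -1.924]
```

send_rows(
  motion=[
    {"hand": 0.1, "slide": [0, 0, 0], "spin": 0},
    {"hand": 0.1, "slide": [0, 0, 0], "spin": 0},
    {"hand": 0.1, "slide": [0, 0, 0], "spin": 0},
    {"hand": 0.1, "slide": [0, 0, 0], "spin": 0},
    {"hand": 0.1, "slide": [0, 0, 0], "spin": 0},
  ],
  grip_force=20,
)

```text
time: 5.3
tool_pos: [0.5091, -0.2356, 0.1097]
tool_rot: [0.229, 1.551, -0.001]
contact_force: [-0.5, 0.6, 6.2]
opening: 0.0568
```

```bash
python3 d.py .507 -.2345 .106 76.7
```

```text
[[ 0.0197  0.228   0.9735  0.5091]
 [-0.      0.9737 -0.228  -0.2356]
 [-0.9998  0.0045  0.0192  0.1097]
 [ 0.      0.      0.      1.    ]]
slide [ 3.7  0.6 -2.3]
tool y yaw 76.823315826488
spin 0.0021522671920335677
5.3 0.05679600178328198 [-0.5  0.6  6.2] [-0.576  0.514  1.599  0.013  1.012 -1.924]
```

send_rows(
  motion=[
    {"hand": 0.1, "slide": [0, 0, 0], "spin": 0},
    {"hand": 0.1, "slide": [0, 0, 0], "spin": 0},
  ],
)

```text
time: 5.5
tool_pos: [0.5098, -0.2358, 0.1109]
tool_rot: [0.189, 1.549, -0.041]
contact_force: [-0.8, 0.8, 0.4]
opening: 0.0507
```

```bash
python3 d.py .507 -.2345 .106 76.7; python3 look.py w4
```

```text
[[ 2.180e-02  2.280e-01  9.734e-01  5.098e-01]
 [-9.000e-04  9.736e-01 -2.281e-01 -2.358e-01]
 [-9.998e-01  4.100e-03  2.140e-02  1.109e-01]
 [ 0.000e+00  0.000e+00  0.000e+00  1.000e+00]]
slide [ 4.8  0.6 -3.1]
tool y yaw 76.81815642261172
spin 0.002062218606952372
5.5 0.05073469269245226 [-0.8  0.8  0.4] [-0.576  0.513  1.598  0.013  1.012 -1.924]
[[ 2.160e-02  2.280e-01  9.734e-01  5.098e-01]
 [-8.000e-04  9.737e-01 -2.280e-01 -2.358e-01]
 [-9.998e-01  4.100e-03  2.120e-02  1.108e-01]
 [ 0.000e+00  0.000e+00  0.000e+00  1.000e+00]] 5.55
```

View pics/w4.png

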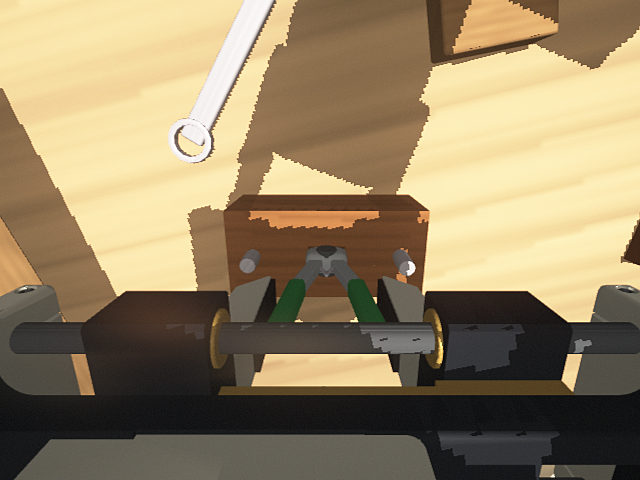

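send_rows(
  motion=[
    {"hand": 0.08, "slide": [-40, 0, 0], "spin": 0},
    {"hand": 0.08, "slide": [-45, 0, 0], "spin": 0},
  ],
)

```text
time: 5.75
tool_pos: [0.5043, -0.2339, 0.1904]
tool_rot: [0.979, 1.56, 0.749]
contact_force: [0.5, 0.4, -0.1]
opening: 0.0498
```

```bash
python3 d.py .5314 .0650 .20 68.7; python3 look.py w5
```

```text
[[ 0.0079  0.2281  0.9736  0.5043]
 [ 0.0073  0.9736 -0.2281 -0.2339]
 [-0.9999  0.0089  0.006   0.1904]
 [ 0.      0.      0.      1.    ]]
slide [ -7.2 297.2 -41.8]
tool y yaw 76.81575232815734
spin 0.1416465994027409
5.75 0.049760011870157154 [ 0.5  0.4 -0.1] [-0.578  0.427  1.498  0.011  1.214 -1.923]
[[ 1.800e-02  2.279e-01  9.735e-01  5.071e-01]
 [ 6.000e-04  9.737e-01 -2.279e-01 -2.356e-01]
 [-9.998e-01  4.700e-03  1.740e-02  1.985e-01]
 [ 0.000e+00  0.000e+00  0.000e+00  1.000e+00]] 5.8
```

View pics/w5.png

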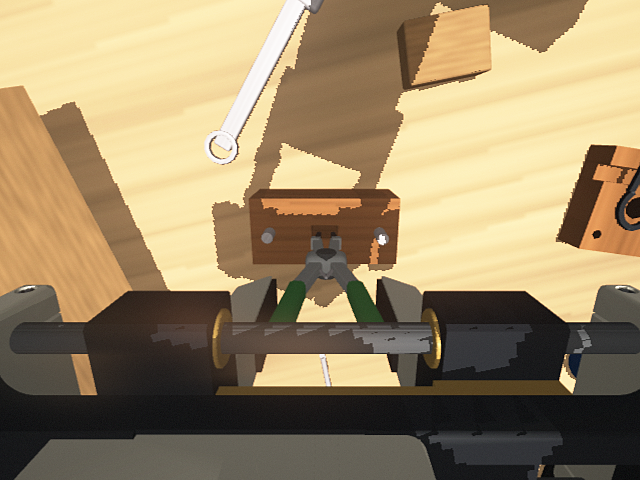

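```bash
cat > tips.py <<'E'
from h import *
import pickle,sys
p=pickle.load(open(f'pics/{sys.argv[1]}.pkl','rb')); P,uv=cloud(p)
Tt=p["W"]@np.linalg.inv(p["T_tool_cam"]); L=(P-Tt[:3,3])@Tt[:3,:3]
m=(L[:,0]>.02)&(L[:,0]<.115)&(abs(L[:,1])<.035)&(abs(L[:,2])<.03)
L=L[m]; W=P[m]
for lo in np.arange(.02,.115,.01):
    k=(L[:,0]>=lo)&(L[:,0]<lo+.01)
    if k.sum()>3: print(round(lo,3),k.sum(),"tool y",np.round(np.percentile(L[k,1],[1,50,99])*1000,1),"tool z",np.round(np.percentile(L[k,2],[1,50,99])*1000,1))
k=L[:,0]>.085
print("max x",np.percentile(L[:,0],99.5), "tips mean tool",np.round(L[k].mean(0)*1000,1),"world",np.round(W[k].mean(0),4))
im=p["pixels"]; cv2.imwrite(f"pics/{sys.argv[1]}_t.png",cv2.resize(im[200:320,240:420],(780,520),interpolation=cv2.INTER_CUBIC))
E
python3 tips.py w5; python3 d.py .5314 .0650 .20 68.7
```

```text
0.02 316 tool y [-14.    0.1  14.2] tool z [-5.5 -4.6  1.3]
0.03 400 tool y [-11.2   0.4  11.4] tool z [-8.8 -4.8  4.8]
0.04 467 tool y [-12.3  -0.5  12.4] tool z [-10.4  -7.9   6.4]
0.05 18 tool y [-11.8   0.4  12.7] tool z [-10.5  -9.1  -5.3]
0.06 52 tool y [-8.1  0.1  8.4] tool z [-5.6 -5.3 -4.6]
0.07 84 tool y [-8.4 -2.4  8.7] tool z [-5.7 -5.3 -4.7]
0.08 164 tool y [-11.1   3.   11.3] tool z [-6.6 -5.3  2.4]
0.09 46 tool y [-10.2  -4.1  10.3] tool z [-6.8 -6.5 -5.4]
0.1 21 tool y [-7.  -3.9  6.3] tool z [-6.9 -6.2 -2.4]
max x 0.1030573029567493 tips mean tool [90.8  0.2 -4.8] world [ 0.5005 -0.2319  0.0997]
[[ 1.800e-02  2.279e-01  9.735e-01  5.071e-01]
 [ 6.000e-04  9.737e-01 -2.279e-01 -2.356e-01]
 [-9.998e-01  4.700e-03  1.740e-02  1.985e-01]
 [ 0.000e+00  0.000e+00  0.000e+00  1.000e+00]]
slide [ -0.9 298.3 -44.8]
tool y yaw 76.82903859284964
spin 0.14187848846691298
5.8 0.049704918929389275 [ 0.7 -0.9  4.9] [-0.578  0.418  1.488  0.011  1.22  -1.923]
```

View pics/w5_t.png

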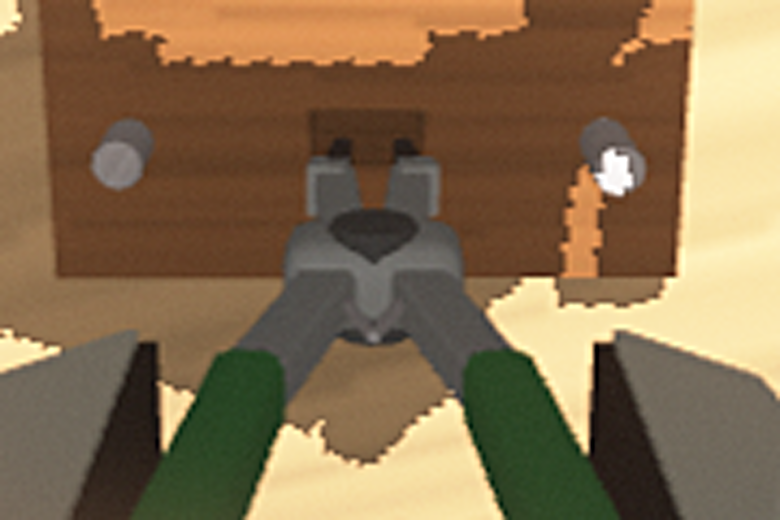

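send_rows(
  motion=[
    {"hand": 0.14, "slide": [0, 0, 0], "spin": 0.14},
    {"hand": 0.14, "slide": [0, 46, -14], "spin": 0},
    {"hand": 0.14, "slide": [0, 46, -14], "spin": 0},
    {"hand": 0.14, "slide": [0, 46, -14], "spin": 0},
    {"hand": 0.14, "slide": [0, 46, -14], "spin": 0},
    {"hand": 0.14, "slide": [0, 46, -14], "spin": 0},
    {"hand": 0.14, "slide": [0, 30, -9], "spin": 0},
  ],
)

```text
time: 6.5
tool_pos: [0.5299, 0.0379, 0.1976]
tool_rot: [0.175, 1.55, -0.212]
contact_force: [-0.2, 0.1, -1.7]
opening: 0.0524
```

```bash
python3 look.py w6;python3 look.py w6;  python3 d.py .5314 .0650 .20 68.7; python3 tips.py w6; python3 ringfit.py w6
```

```text
[[ 0.0202  0.3749  0.9268  0.5299]
 [-0.0017  0.927  -0.375   0.0416]
 [-0.9998  0.006   0.0194  0.1975]
 [ 0.      0.      0.      1.    ]] 6.55
[[ 0.02    0.3737  0.9273  0.5299]
 [-0.0036  0.9275 -0.3737  0.0389]
 [-0.9998  0.0041  0.0199  0.1975]
 [ 0.      0.      0.      1.    ]] 6.6
[[ 0.02    0.3737  0.9273  0.5299]
 [-0.0036  0.9275 -0.3737  0.0389]
 [-0.9998  0.0041  0.0199  0.1975]
 [ 0.      0.      0.      1.    ]]
slide [-2.6 24.8 -8.3]
tool y yaw 68.05435744708184
spin -0.011268588339403642
6.6 0.05243733651593591 [-0.2 -0.1 -1.4] [-0.07   0.368  1.571 -0.002  1.183 -1.257]
0.02 338 tool y [-17.   -1.3  13.3] tool z [-7.  -6.  -0.2]
0.03 293 tool y [-14.7  -3.2   9.4] tool z [-7.5 -6.4 -0.4]
0.04 600 tool y [-15.6  -3.2   9.1] tool z [-12.4  -8.8   4.4]
0.05 42 tool y [-15.9  -4.2   9. ] tool z [-12.4 -10.7  -7. ]
0.06 52 tool y [-11.9  -6.    4. ] tool z [-8.3 -7.7 -7. ]
0.07 88 tool y [-12.9  -6.5   4.1] tool z [-8.4 -7.9 -5. ]
0.08 143 tool y [-15.1  -7.6   5.1] tool z [-9.7 -8.2 -0.9]
0.09 50 tool y [-14.8  -2.1   4.3] tool z [-9.9 -9.4 -7.9]
0.1 30 tool y [-11.6  -2.5   0.4] tool z [-10.3  -9.6  -5.5]
max x 0.10421306812971302 tips mean tool [92.1 -5.2 -8.1] world [0.5223 0.0397 0.1052]
616 0.03541214688198549
0.0002978089587007489 [ 0.5571  0.0542  2.7687  0.0109 -0.1704] 158.63438264348943
0.00029780895867773674 [ 0.5571  0.0542  2.7687  0.0109 -0.1704] 158.63439107077915
0.00029780895849914295 [ 0.5571  0.0542  2.7687  0.0109 -0.1704] 158.63431087171435
gap [0.53199859 0.0639897 ]
```

View pics/w6.png

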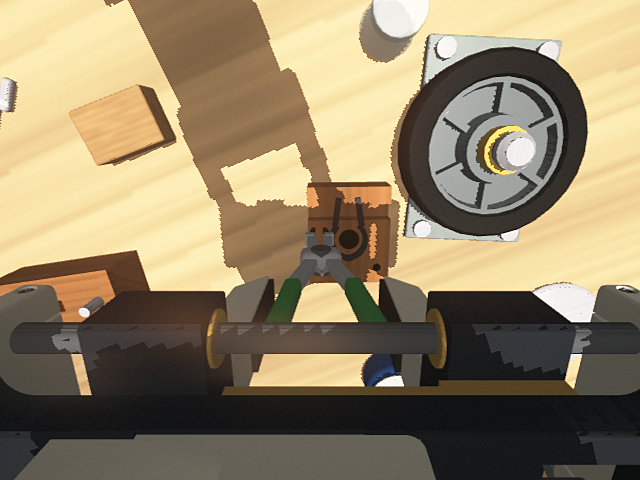

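```bash
for i in 1 2 3 4; do python3 look.py w7 >/dev/null; done;  python3 d.py .5317 .0645 .20 68.7; python3 tips.py w7|tail -5
```

```text
[[ 0.0206  0.3789  0.9252  0.5303]
 [-0.0054  0.9254 -0.3789  0.0339]
 [-0.9998  0.0028  0.0211  0.1978]
 [ 0.      0.      0.      1.    ]]
slide [ -2.3  28.8 -10.3]
tool y yaw 67.73433817678654
spin -0.016853978275886396
6.8 0.05227402408777823 [-0.1 -0.7 -1. ] [-0.078  0.367  1.57  -0.004  1.183 -1.259]
0.07 89 tool y [-13.1  -6.5   4.1] tool z [-4.3 -3.9 -0.3]
0.08 135 tool y [-15.2  -7.5   5.1] tool z [-5.1 -3.8  3.4]
0.09 44 tool y [-14.2  -1.7   5.1] tool z [-5.2 -4.8 -3.2]
0.1 26 tool y [-11.2  -2.5   0.4] tool z [-5.1 -4.4 -0.5]
max x 0.103529384235057 tips mean tool [91.8 -5.1 -3.4] world [0.5271 0.0305 0.1058]
```

send_rows(
  motion=[
    {"hand": 0.08, "slide": [0, 14, -5], "spin": -0.008},
    {"hand": 0.08, "slide": [0, 14, -5], "spin": -0.008},
  ],
)

```text
time: 7.0
tool_pos: [0.5318, 0.0615, 0.1975]
tool_rot: [0.088, 1.55, -0.29]
contact_force: [0.4, 0.1, -1.6]
opening: 0.0501
```

```bash
for i in 1 2 3 4 5; do python3 look.py w8 |tail -1; done;  python3 d.py .5317 .0645 .20 68.7; python3 tips.py w8|tail -5
```

```text
[ 0.      0.      0.      1.    ]] 7.05
 [ 0.      0.      0.      1.    ]] 7.1
 [ 0.      0.      0.      1.    ]] 7.15
 [ 0.      0.      0.      1.    ]] 7.2
 [ 0.      0.      0.      1.    ]] 7.25
[[ 0.0203  0.3668  0.9301  0.5317]
 [-0.0064  0.9303 -0.3667  0.0617]
 [-0.9998  0.0015  0.0213  0.1975]
 [ 0.      0.      0.      1.    ]]
slide [-2.5  2.6 -1. ]
tool y yaw 68.4823325334736
spin -0.003799013965360353
7.25 0.049558500887937264 [ 0.2  0.  -1. ] [-0.024  0.375  1.559 -0.006  1.187 -1.217]
0.07 86 tool y [-13.7  -2.3   4.2] tool z [-5.3 -4.9 -2.4]
0.08 148 tool y [-16.6  -8.2   5.9] tool z [-6.3 -4.9  2.8]
0.09 58 tool y [-16.   -1.3   5.9] tool z [-6.3 -5.9 -0. ]
0.1 22 tool y [-12.7  -1.7   1.3] tool z [-6.5 -5.9 -2.3]
max x 0.10348678301151606 tips mean tool [91.7 -5.4 -4.4] world [0.5275 0.0579 0.1057]
```

View pics/w8.png

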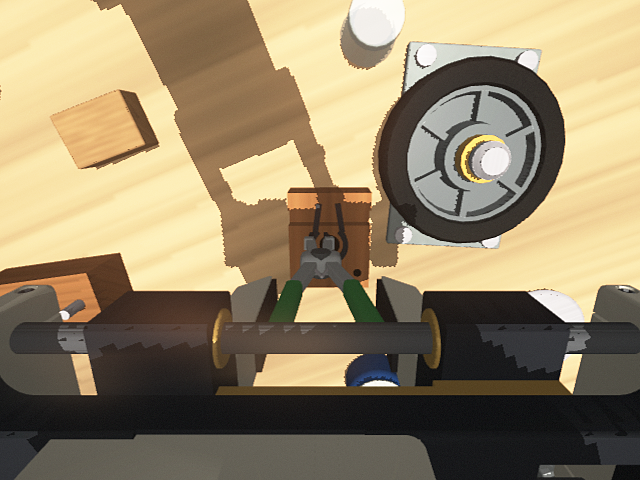

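send_rows(
  motion=[
    {"hand": -0.5, "slide": [0, 0, 0], "spin": 0},
    {"hand": -0.5, "slide": [0, 0, 0], "spin": 0},
    {"hand": -0.5, "slide": [0, 0, 0], "spin": 0},
    {"hand": -0.5, "slide": [0, 0, 0], "spin": 0},
    {"hand": -0.5, "slide": [0, 0, 0], "spin": 0},
    {"hand": -0.5, "slide": [0, 0, 0], "spin": 0},
  ],
  grip_force=40,
)

```text
time: 7.85
tool_pos: [0.5318, 0.0606, 0.1976]
tool_rot: [0.053, 1.549, -0.324]
contact_force: [-0.2, -0.2, -1.3]
opening: 0.0238
```

```bash
for i in 1 2 ; do python3 look.py w9 |tail -1; done;  python3 d.py .5317 .0645 .20 68.7; python3 tips.py w9
```

```text
[ 0.      0.      0.      1.    ]] 7.9
 [ 0.      0.      0.      1.    ]] 7.95
[[ 0.0203  0.3681  0.9296  0.5317]
 [-0.0069  0.9298 -0.368   0.0606]
 [-0.9998  0.0011  0.0214  0.1976]
 [ 0.      0.      0.      1.    ]]
slide [-2.5  3.6 -1.4]
tool y yaw 68.40444721860082
spin -0.005158369148842757
7.95 0.023843461050838396 [ 0.2  0.8 -1.2] [-0.026  0.375  1.56  -0.007  1.187 -1.217]
0.02 228 tool y [-10.9  -0.7  11. ] tool z [-5.4 -4.7  0.8]
0.03 217 tool y [-10.    0.5   9.9] tool z [-5.5 -4.8  0.8]
0.04 560 tool y [-12.8  -0.1  12.6] tool z [-10.3  -5.6   6. ]
0.05 125 tool y [-12.5  -0.1  12.3] tool z [-10.5  -8.7  -5.3]
0.06 18 tool y [-11.2  -6.   10.8] tool z [-5.6 -5.2 -4.4]
0.07 104 tool y [-13.9  -0.2  12.8] tool z [-5.8 -5.1 -0.9]
0.08 121 tool y [-17.4  -9.8  16.8] tool z [-6.4 -5.1  0.3]
0.09 115 tool y [-17.5  12.6  17.3] tool z [-6.8 -5.4  2.6]
0.1 23 tool y [-15.9  12.4  14.9] tool z [-6.8 -6.4 -5. ]
max x 0.10498008398774016 tips mean tool [91.9  1.1 -4.5] world [0.5299 0.0626 0.1056]
```

View pics/w9.png

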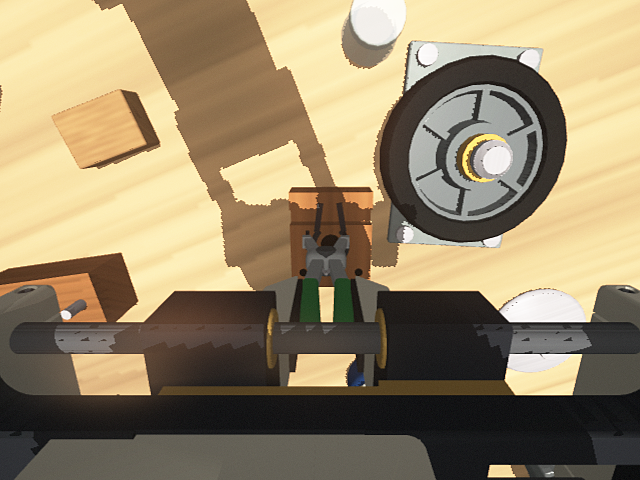

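send_rows(
  motion=[
    {"hand": -0.2, "slide": [0, 0, 0], "spin": 0},
    {"hand": -0.05, "slide": [0, 0, 0], "spin": 0},
    {"hand": 0.05, "slide": [0, 3, -1], "spin": -0.005},
    {"hand": 0.09, "slide": [0, 0, 0], "spin": 0},
    {"hand": 0.09, "slide": [0, 0, 0], "spin": 0},
  ],
)

```text
time: 8.45
tool_pos: [0.5319, 0.0642, 0.1976]
tool_rot: [0.05, 1.549, -0.322]
contact_force: [0.5, -0.1, -2.0]
opening: 0.0498
```

```bash
for i in 1 2 ; do python3 look.py w10 |tail -1; done;  python3 d.py .5317 .0645 .20 68.7; python3 tips.py w10;python3 ringfit.py w10|tail -1
```

```text
[ 0.      0.      0.      1.    ]] 8.5
 [ 0.      0.      0.      1.    ]] 8.55
[[ 0.0203  0.363   0.9316  0.5319]
 [-0.0068  0.9318 -0.3629  0.0641]
 [-0.9998  0.0011  0.0214  0.1976]
 [ 0.      0.      0.      1.    ]]
slide [-2.4  0.3 -0.3]
tool y yaw 68.71622122618453
spin 0.00028311380563071214
8.55 0.050094665972245205 [-0.3 -0.6 -1.7] [-0.019  0.376  1.558 -0.007  1.187 -1.216]
0.02 322 tool y [-15.1  -0.7  15.4] tool z [-5.5 -4.7  1.4]
0.03 275 tool y [-11.9   2.3  12. ] tool z [-5.6 -4.7  1.2]
0.04 596 tool y [-12.6  -0.1  12.3] tool z [-10.6  -6.5   6.5]
0.05 74 tool y [-12.5  -0.1  12.8] tool z [-10.6  -9.1  -4.9]
0.06 26 tool y [-8.2 -0.1  8.2] tool z [-6.  -5.4 -4.6]
0.07 89 tool y [-8.7 -2.2  8.4] tool z [-5.8 -5.5 -4.8]
0.08 117 tool y [-11.3  -3.   10.4] tool z [-7.  -5.6  1.5]
0.09 74 tool y [-10.7   4.4  11.1] tool z [-7.  -6.5  0.4]
0.1 27 tool y [-7.  -4.1  6.7] tool z [-7.1 -6.6 -2.5]
max x 0.10497086120143036 tips mean tool [92.7 -0.1 -5.2] world [0.5289 0.0654 0.1048]
gap [0.53079984 0.06460739]
```

View pics/w10_t.png

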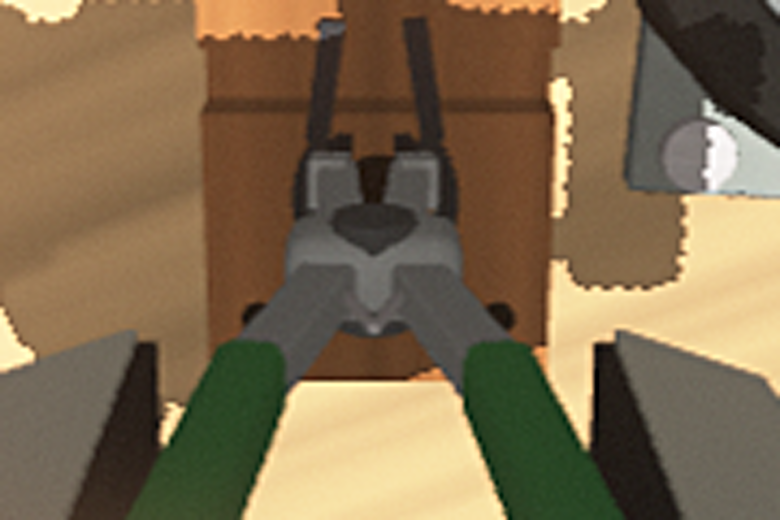

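send_rows(
  motion=[
    {"hand": 0.11, "slide": [40, 0, 0], "spin": 0},
  ],
)

```text
time: 8.65
tool_pos: [0.5364, 0.0639, 0.1618]
tool_rot: [0.156, 1.538, -0.215]
contact_force: [1.7, 0.7, -1.2]
opening: 0.0509
```

```bash
for i in 1 2 3 4 ; do python3 look.py w11 |tail -1; done;  python3 d.py .5315 .0647 .132 68.7; python3 tips.py w11|tail -4;python3 ringfit.py w11|tail -1
```

```text
[ 0.000e+00  0.000e+00  0.000e+00  1.000e+00]] 8.7
 [ 0.      0.      0.      1.    ]] 8.75
 [ 0.000e+00  0.000e+00  0.000e+00  1.000e+00]] 8.8
 [ 0.000e+00  0.000e+00  0.000e+00  1.000e+00]] 8.85
[[ 1.820e-02  3.630e-01  9.316e-01  5.323e-01]
 [-6.700e-03  9.318e-01 -3.629e-01  6.390e-02]
 [-9.998e-01  4.000e-04  1.940e-02  1.576e-01]
 [ 0.000e+00  0.000e+00  0.000e+00  1.000e+00]]
slide [25.5  0.5 -1.5]
tool y yaw 68.71635302810485
spin 0.0002854141831007169
8.85 0.05088164274952642 [ 0.1  0.3 -0.7] [-0.02   0.418  1.612 -0.007  1.093 -1.216]
0.08 143 tool y [-10.6  -2.3  11. ] tool z [-12.4 -10.7  -4. ]
0.09 68 tool y [-10.6   3.2  10.4] tool z [-13.  -12.3  -3.5]
0.1 31 tool y [-6.9  3.8  6.6] tool z [-13.4 -12.8  -9. ]
max x 0.10419719090441931 tips mean tool [ 92.6   0.1 -10.9] world [0.5224 0.0673 0.0633]
gap [0.53172705 0.06423344]
```

View pics/w11_t.png

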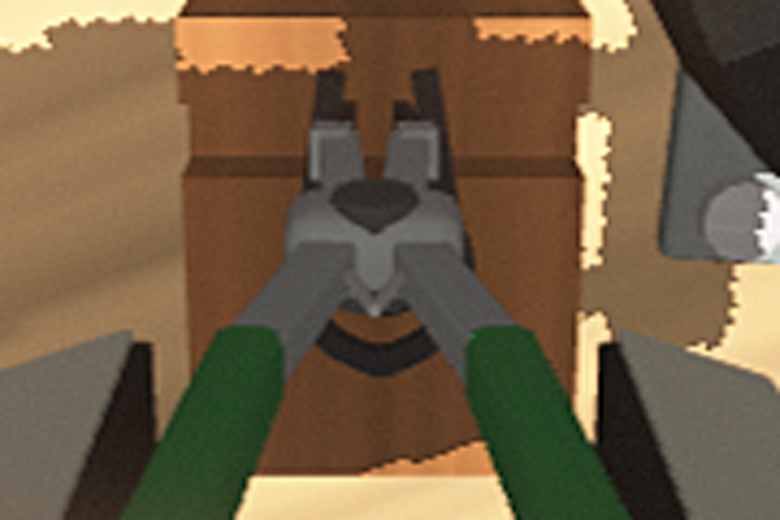

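```bash
for i in 1 2 3 4 5 6; do python3 look.py w12 >/dev/null;python3 tips.py w12|tail -2|head -1; done;  python3 d.py .5315 .0647 .132 68.7
```

```text
0.1 29 tool y [-6.4  3.8  6.7] tool z [-12.2 -11.9  -8.1]
0.1 33 tool y [-6.9 -3.3  6.7] tool z [-4.5 -3.9  0.2]
0.1 29 tool y [-6.5 -3.4  6.7] tool z [-2.1 -1.5  2.6]
0.1 23 tool y [-6.4  3.8  6.8] tool z [-7.9 -7.4 -4. ]
0.1 28 tool y [-6.9  3.8  6.7] tool z [-12.6 -12.1  -8.2]
0.1 29 tool y [-6.2  3.8  6.7] tool z [-9.8 -9.4 -5.6]
[[ 0.0222  0.363   0.9315  0.5332]
 [-0.0068  0.9318 -0.3629  0.0639]
 [-0.9997  0.0017  0.0231  0.1587]
 [ 0.      0.      0.      1.    ]]
slide [26.6  0.1 -2.5]
tool y yaw 68.71704399627492
spin 0.00029747385269502654
9.15 0.05103595044062623 [ 0.1  0.1 -0.5] [-0.02   0.416  1.612 -0.007  1.091 -1.216]
```

```bash
for i in `seq 16`; do python3 look.py w12 >/dev/null;python3 tips.py w12|tail -2|head -1; done;  python3 d.py .5315 .0647 .132 68.7
```

```text
0.1 28 tool y [-6.5  3.8  6.9] tool z [-4.6 -4.1  0.2]
0.1 31 tool y [-6.2 -3.3  6.7] tool z [-5.  -4.4  0.2]
0.1 27 tool y [-7.   3.8  6.9] tool z [-9.2 -9.  -5.4]
0.1 25 tool y [-6.4  3.8  6.9] tool z [-11.1 -10.6  -7. ]
0.1 23 tool y [-7.   3.8  6.8] tool z [-7.9 -7.5 -3.8]
0.1 31 tool y [-6.9  3.8  6.9] tool z [-5.  -4.6 -0.4]
0.1 30 tool y [-6.4  3.8  6.7] tool z [-6.6 -6.1 -2.4]
0.1 24 tool y [-6.4  3.8  6.7] tool z [-9.5 -9.1 -5.6]
0.1 23 tool y [-6.4  3.8  6.7] tool z [-9.7 -9.1 -5.7]
0.1 24 tool y [-6.4  3.8  6.7] tool z [-7.  -6.6 -3.3]
0.1 30 tool y [-6.9  3.8  6.9] tool z [-5.9 -5.6 -2. ]
0.1 27 tool y [-7.   3.8  6.9] tool z [-7.5 -7.2 -4.1]
0.1 27 tool y [-7.   3.8  6.7] tool z [-9.3 -8.9 -5.5]
0.1 27 tool y [-7.   3.8  6.9] tool z [-8.6 -8.2 -4.5]
0.1 28 tool y [-7.   3.8  6.9] tool z [-6.7 -6.4 -3.3]
0.1 27 tool y [-7.   3.8  6.7] tool z [-6.8 -6.4 -3.1]
[[ 0.0203  0.363   0.9316  0.5328]
 [-0.0068  0.9318 -0.3629  0.0639]
 [-0.9998  0.0011  0.0214  0.1576]
 [ 0.      0.      0.      1.    ]]
slide [25.5  0.3 -2. ]
tool y yaw 68.71745509313894
spin 0.00030464884651668404
9.95 0.05103848956849202 [-0.7  0.4 -2. ] [-0.02   0.418  1.613 -0.007  1.091 -1.216]
```

send_rows(
  motion=[
    {"hand": 0.11, "slide": [4, 0, 0], "spin": 0},
    {"hand": 0.11, "slide": [5, 0, 0], "spin": 0},
    {"hand": 0.11, "slide": [5, 0, 0], "spin": 0},
    {"hand": 0.11, "slide": [4, 0, 0], "spin": 0},
    {"hand": 0.11, "slide": [2, 0, 0], "spin": 0},
  ],
)

```text
time: 10.45
tool_pos: [0.533, 0.0637, 0.1356]
tool_rot: [0.045, 1.55, -0.326]
contact_force: [-0.2, -0.5, -2.1]
opening: 0.0508
```

```bash
for i in `seq 6`; do python3 look.py w13 >/dev/null;python3 tips.py w13|tail -2|head -1; done;  python3 d.py .5324 .0640 .132 68.7
```

```text
0.11 230 tool y [-34.5  -0.1  34.1] tool z [-27.6 -27.1   5.2]
0.11 206 tool y [-34.4   0.3  34.5] tool z [-27.4   4.5   5.3]
0.11 225 tool y [-34.4  -1.   34.6] tool z [-27.5 -27.    5.3]
0.11 232 tool y [-34.5   0.7  33.5] tool z [-27.8 -27.3   4.9]
0.11 204 tool y [-34.6  -0.5  34.5] tool z [-28.    3.9   4.9]
0.11 200 tool y [-34.3   0.7  34.2] tool z [-28.2   4.    4.8]
[[ 0.0214  0.363   0.9316  0.5335]
 [-0.0068  0.9318 -0.3629  0.0637]
 [-0.9997  0.0014  0.0224  0.1366]
 [ 0.      0.      0.      1.    ]]
slide [ 4.6 -0.1 -1.2]
tool y yaw 68.71719520997509
spin 0.0003001130296370122
10.75 0.05121674125412055 [ 0.  -0.1 -1.1] [-0.02   0.442  1.638 -0.007  1.04  -1.216]
```

View pics/w13_t.png

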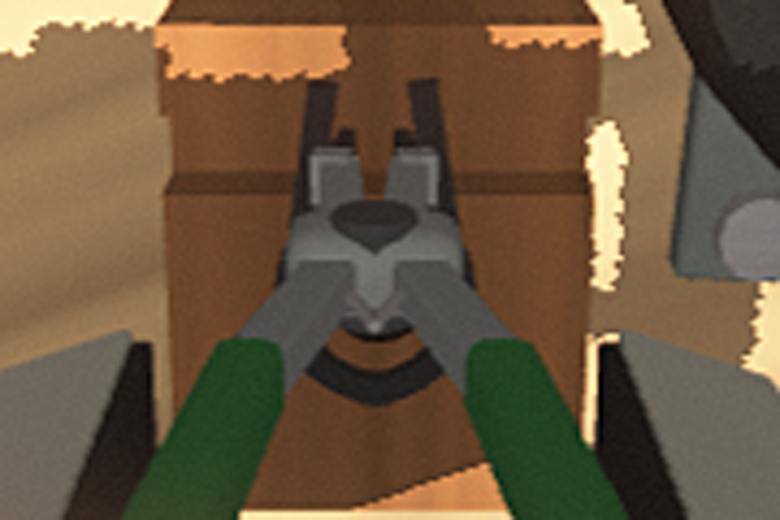

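send_rows(
  motion=[
    {"hand": 0.11, "slide": [3, 0, -0.6], "spin": 0},
    {"hand": 0.11, "slide": [2.5, 0, -0.6], "spin": 0},
  ],
)

```text
time: 10.95
tool_pos: [0.5329, 0.0641, 0.1314]
tool_rot: [0.081, 1.547, -0.291]
contact_force: [-0.9, -0.1, -1.9]
opening: 0.0511
```

```bash
sed -i 's/<.115)&(abs/<.1045)\&(abs/' tips.py; for i in `seq 4`; do python3 look.py w14 >/dev/null;python3 tips.py w14|tail -3|head -2; done;  python3 d.py .5324 .0640 .132 68.7; python3 ringfit.py w14|tail -1
```

```text
0.09 2253 tool y [-34.3  -3.2  34.3] tool z [-27.1 -15.4  26. ]
0.1 1500 tool y [-34.6   6.   34.5] tool z [-27.2   8.3  29.6]
0.09 2578 tool y [-34.4  -0.9  34.3] tool z [-26.5 -14.6  26.2]
0.1 1224 tool y [-34.5   2.9  34.6] tool z [-27.1   8.3  29.7]
0.09 2245 tool y [-34.1  -1.7  34.2] tool z [-26.6 -15.5  25.9]
0.1 1469 tool y [-34.7   3.8  34.6] tool z [-27.1   8.5  29.5]
0.09 2163 tool y [-34.4  -1.7  34.1] tool z [-26.7 -15.4  25.1]
0.1 1576 tool y [-34.7   2.9  34.6] tool z [-27.1   8.3  29.6]
[[ 0.0227  0.363   0.9315  0.5329]
 [-0.0068  0.9318 -0.3629  0.0641]
 [-0.9997  0.0019  0.0236  0.1315]
 [ 0.      0.      0.      1.    ]]
slide [-0.5 -0.3 -0.4]
tool y yaw 68.71486830446965
spin 0.00025950086718427786
11.15 0.05080971389125491 [ 0.1 -0.9 -2. ] [-0.019  0.447  1.647 -0.007  1.025 -1.215]
gap [0.53168356 0.0645324 ]
```

View pics/w14_t.png

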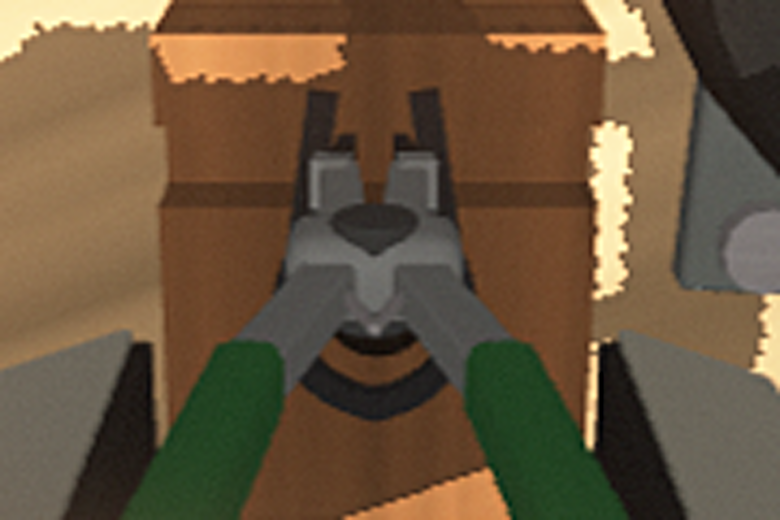

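send_rows(
  motion=[
    {"hand": -0.2, "slide": [0, 0, 0], "spin": 0},
    {"hand": -0.4, "slide": [0, 0, 0], "spin": 0},
    {"hand": -0.6, "slide": [0, 0, 0], "spin": 0},
    {"hand": -0.6, "slide": [0, 0, 0], "spin": 0},
    {"hand": -0.6, "slide": [0, 0, 0], "spin": 0},
    {"hand": -0.6, "slide": [0, 0, 0], "spin": 0},
  ],
  grip_force=50,
)

```text
time: 11.75
tool_pos: [0.5338, 0.0644, 0.1325]
tool_rot: [0.129, 1.545, -0.242]
contact_force: [0.2, -0.2, 1.0]
opening: 0.023
```

```bash
python3 look.py w15;  python3 d.py .5324 .0640 .132 68.7; python3 tips.py w15 |tail -1
```

```text
[[ 0.0254  0.363   0.9314  0.5338]
 [-0.0063  0.9318 -0.363   0.0644]
 [-0.9997  0.0034  0.0259  0.1325]
 [ 0.      0.      0.      1.    ]] 11.8
[[ 0.0254  0.363   0.9314  0.5338]
 [-0.0063  0.9318 -0.363   0.0644]
 [-0.9997  0.0034  0.0259  0.1325]
 [ 0.      0.      0.      1.    ]]
slide [ 0.5 -0.9 -1.2]
tool y yaw 68.71571339709416
spin 0.00027425051596640293
11.8 0.023940526064397616 [ 0.4  0.6 -0. ] [-0.019  0.446  1.646 -0.007  1.025 -1.215]
max x 0.10374817729799278 tips mean tool [99.9 -0.2 -4.8] world [0.5318 0.0654 0.0325]
```

View pics/w15_t.png

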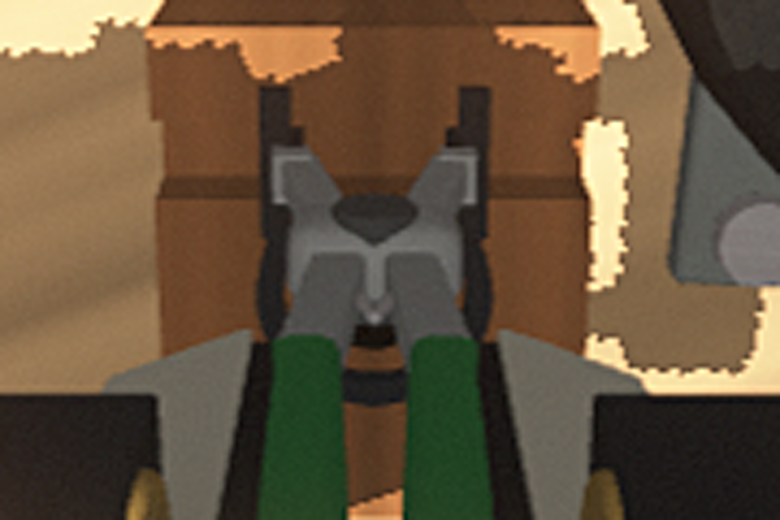

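send_rows(
  motion=[
    {"hand": -0.6, "slide": [-8, 0, 0], "spin": 0},
    {"hand": -0.6, "slide": [-10, 0, 0], "spin": 0},
  ],
)

```text
time: 12.0
tool_pos: [0.532, 0.0644, 0.1498]
tool_rot: [0.072, 1.549, -0.299]
contact_force: [-0.2, 0.6, -1.9]
opening: 0.0241
```

```bash
for i in 1 2 3; do python3 look.py w16|tail -1;done;  python3 d.py .5324 .0640 .20 68.7; python3 tips.py w16 |tail -1
python3 - <<'E'
from h import *
p=cam("side"); cv2.imwrite("pics/s16.png",cv2.resize(p["pixels"][200:320,240:400],(800,600),interpolation=cv2.INTER_CUBIC))
E
```

```text
[ 0.      0.      0.      1.    ]] 12.05
 [ 0.      0.      0.      1.    ]] 12.1
 [ 0.      0.      0.      1.    ]] 12.15
[[ 0.024   0.3631  0.9314  0.5328]
 [-0.0064  0.9318 -0.363   0.0644]
 [-0.9997  0.0027  0.0247  0.1505]
 [ 0.      0.      0.      1.    ]]
slide [-49.5  -0.4   1. ]
tool y yaw 68.71050526105307
spin 0.0001833513941575834
12.15 0.023359972472907976 [ 0.1  0.3 -2.9] [-0.019  0.424  1.625 -0.007  1.069 -1.215]
max x 0.10009929620400437 tips mean tool [96.  -0.2  3. ] world [0.5382 0.0625 0.0553]
```

View pics/w16.png

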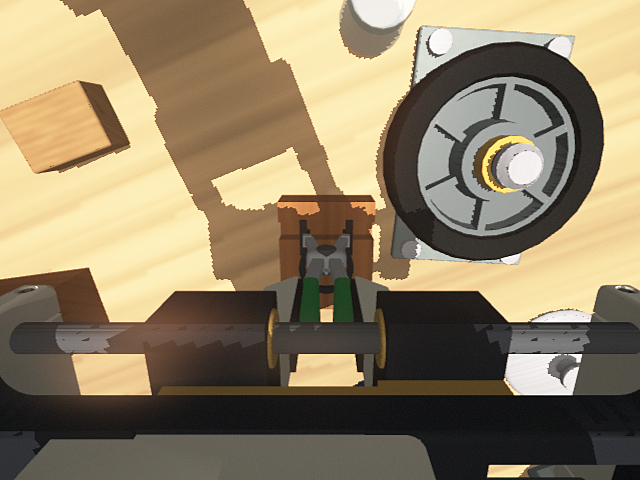

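View pics/s16.png

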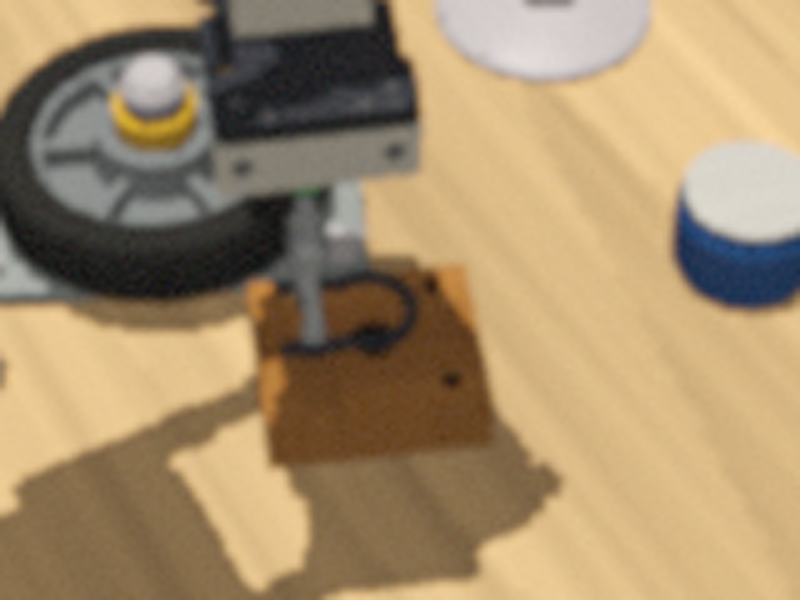

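```bash
cat > rp.py <<'E'
from h import *
import pickle,sys
p=pickle.load(open(f'pics/{sys.argv[1]}.pkl','rb')); P,uv=cloud(p); im=p["pixels"][uv[:,1],uv[:,0]].astype(int)
Tt=p["W"]@np.linalg.inv(p["T_tool_cam"]); L=(P-Tt[:3,3])@Tt[:3,:3]; sat=im.max(1)-im.min(1)
m=(L[:,0]>.08)&(L[:,0]<.110)&(abs(L[:,1])<.030)&(L[:,2]>-.02)&(L[:,2]<.06)
xs=L[m]; rd=P[m]
# ring pts: dark
k=(im[m].max(1)<80)&(sat[m]<25)&(abs(xs[:,1])>.0) &(rd[:,2]>float(sys.argv[2]) )
q=rd[k]; l=xs[k]
# robust plane
from scipy.optimize import least_squares
med=np.median(q[:,2]); kk=abs(q[:,2]-med)<.01; q=q[kk]; l=l[kk]
f=lambda a:a[0]+a[1]*l[:,1]+a[2]*l[:,2]-q[:,2]
o=least_squares(f,[med,0,0],loss='soft_l1',f_scale=.0007)
print(len(q),"ring plane z at tool(0,0), slope y, slope z:",np.round(o.x,4),"resid med",np.median(abs(f(o.x))))
g=abs(f(o.x))<.0015
for lo in np.arange(-.02,.06,.006):
    b=g&(l[:,2]>=lo)&(l[:,2]<lo+.006)
    if b.sum()>4: print(round(lo*1000),b.sum(),"y",np.round(np.percentile(l[b,1],[1,99])*1000,1),"z",np.round(np.median(q[b,2])*1000,1))
print("zmin/max tool z",l[g,2].min(),l[g,2].max())
E
python3 rp.py w16 .043
```

```text
747 ring plane z at tool(0,0), slope y, slope z: [0.054  0.0038 0.0003] resid med 0.0004516713585267229
-20 57 y [-19.9  19.6] z 54.0
-14 102 y [-20.   19.7] z 54.1
-8 53 y [-20.2  19.9] z 54.3
-2 38 y [-20.4  19.3] z 54.1
4 92 y [-20.5  19.4] z 54.0
10 64 y [-20.2  19.6] z 54.1
16 79 y [-21.6  20.5] z 54.2
22 78 y [-21.6  20.6] z 53.9
28 19 y [-20.2  19.9] z 54.1
34 43 y [-5.8  6.3] z 54.0
40 59 y [-5.8  5.5] z 54.2
zmin/max tool z -0.017467907934061576 0.04382785111448909
```

send_rows(
  motion=[
    {"hand": -0.6, "slide": [-20, 0, 0], "spin": 0},
    {"hand": -0.6, "slide": [-25, 0, 0], "spin": 0},
    {"hand": -0.6, "slide": [-12, 0, 0], "spin": 0},
  ],
)

```text
time: 12.5
tool_pos: [0.5292, 0.0648, 0.2057]
tool_rot: [-0.01, 1.554, -0.381]
contact_force: [0.0, -0.3, -1.5]
opening: 0.0235
```

```bash
for i in 1 2 3; do python3 look.py w17|tail -1;done;  python3 d.py .5021 .2123 .208 68.7; python3 rp.py w17 .1
```

```text
[ 0.000e+00  0.000e+00  0.000e+00  1.000e+00]] 12.55
 [ 0.000e+00  0.000e+00  0.000e+00  1.000e+00]] 12.6
 [ 0.000e+00  0.000e+00  0.000e+00  1.000e+00]] 12.65
[[ 1.530e-02  3.632e-01  9.316e-01  5.290e-01]
 [-6.300e-03  9.317e-01 -3.631e-01  6.470e-02]
 [-9.999e-01 -3.000e-04  1.650e-02  2.044e-01]
 [ 0.000e+00  0.000e+00  0.000e+00  1.000e+00]]
slide [ -4.9 127.7 -78.5]
tool y yaw 68.70416307829557
spin 7.265942327587355e-05
12.65 0.023812834745951857 [ 0.6  0.4 -1.7] [-0.018  0.367  1.551 -0.006  1.208 -1.215]
745 ring plane z at tool(0,0), slope y, slope z: [ 0.1085 -0.0029 -0.0053] resid med 0.0004641019788710482
-20 58 y [-19.9  19.7] z 108.6
-14 106 y [-20.1  19.8] z 108.7
-8 54 y [-20.2  19.6] z 108.4
-2 38 y [-20.3  19.7] z 108.6
4 91 y [-20.4  19.4] z 108.5
10 66 y [-20.2  19.5] z 108.5
16 77 y [-21.6  20.5] z 108.6
22 84 y [-21.6  21.3] z 108.6
28 16 y [-20.2  19.7] z 108.4
34 48 y [-5.8  6.3] z 108.1
40 48 y [-5.8  5.1] z 108.4
zmin/max tool z -0.017504741460431704 0.04383149065583083
```

send_rows(
  motion=[
    {"hand": -0.6, "slide": [0, 20, -12], "spin": 0},
    {"hand": -0.6, "slide": [0, 36, -22], "spin": 0},
    {"hand": -0.6, "slide": [0, 36, -22], "spin": 0},
    {"hand": -0.6, "slide": [0, 20, -12], "spin": 0},
    {"hand": -0.6, "slide": [0, 8, -5], "spin": 0},
  ],
)

```text
time: 13.15
tool_pos: [0.5019, 0.2049, 0.1963]
tool_rot: [-0.59, 1.56, -0.967]
contact_force: [0.0, -0.2, -1.8]
opening: 0.0238
```

```bash
for i in 1 2 3 4 5; do python3 look.py w18|tail -1;done;  python3 d.py .5021 .2123 .208 68.7; python3 rp.py w18 .1
```

```text
[ 0.      0.      0.      1.    ]] 13.2
 [ 0.      0.      0.      1.    ]] 13.25
 [ 0.      0.      0.      1.    ]] 13.3
 [ 0.      0.      0.      1.    ]] 13.35
 [ 0.      0.      0.      1.    ]] 13.4
[[ 0.0079  0.371   0.9286  0.5033]
 [-0.0092  0.9286 -0.3709  0.2019]
 [-0.9999 -0.0056  0.0107  0.1974]
 [ 0.      0.      0.      1.    ]]
slide [-10.7   9.2  -4.8]
tool y yaw 68.225232176804
spin -0.008286261697296573
13.4 0.023631516985235135 [-0.4  0.1 -2.7] [ 0.247  0.396  1.526 -0.012  1.214 -0.94 ]
401 ring plane z at tool(0,0), slope y, slope z: [ 0.1008 -0.0037 -0.0111] resid med 0.0003735371460223541
-20 41 y [-19.9  20.4] z 100.5
-14 65 y [-20.   19.7] z 100.6
-8 39 y [-20.1  19.1] z 100.7
-2 32 y [-20.3  19.2] z 100.6
4 44 y [-20.4  20.1] z 100.4
10 32 y [-20.4  20. ] z 100.6
16 35 y [-21.5  21.2] z 100.5
22 34 y [-21.3  20.8] z 100.4
34 12 y [-5.8  6.2] z 100.4
40 14 y [-5.7  5.3] z 100.4
zmin/max tool z -0.017673649708043002 0.04320252454812289
```

View pics/w18.png

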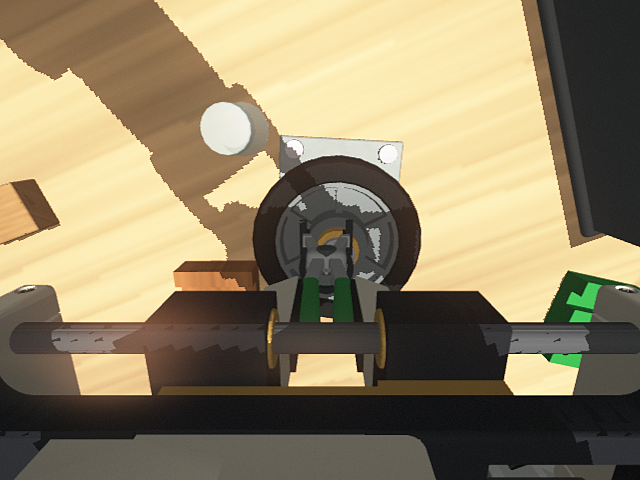

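Run:
```python
from h import *
import pickle
p=pickle.load(open('pics/w18.pkl','rb'));im=p["pixels"]; cv2.imwrite("pics/w18c.png",cv2.resize(im[200:320,250:410],(800,600),interpolation=cv2.INTER_CUBIC))
P,uv=cloud(p)
m=(P[:,2]>0.045)&(P[:,2]<.054)&(np.hypot(P[:,0]-.5245,P[:,1]-.2034)<.1)
# tyre outer edge: use convex hull fit circle on points with z>.04
q=P[m][:,:2].astype(np.float32); print(cv2.minEnclosingCircle(q))
h=cv2.convexHull(q)[:,0]; 
from scipy.optimize import least_squares
o=least_squares(lambda a:np.hypot(h[:,0]-a[0],h[:,1]-a[1])-.08,[.5245,.2034],loss='soft_l1',f_scale=.001); print(o.x)
b=im[uv[:,1],uv[:,0]].astype(int)
k=(P[:,2]>.06)&(P[:,2]<.075)&(b[:,2]>b[:,0]+60)&(np.hypot(P[:,0]-.5245,P[:,1]-.2034)<.04)
print(k.sum(),np.round(P[k].min(0),4),np.round(P[k].max(0),4))
k=(P[:,2]>.078)&(P[:,2]<.089)&(np.hypot(P[:,0]-.5245,P[:,1]-.2034)<.03); print(k.sum(),np.round(P[k].min(0),4),np.round(P[k].max(0),4))
```

```text
((0.5243318676948547, 0.20343004167079926), 0.07919811457395554)
[0.52542904 0.20324514]
257 [0.5055 0.1901 0.06  ] [0.5407 0.222  0.0724]
91 [0.5018 0.197  0.0781] [0.5394 0.2179 0.089 ]
```

View pics/w18c.png

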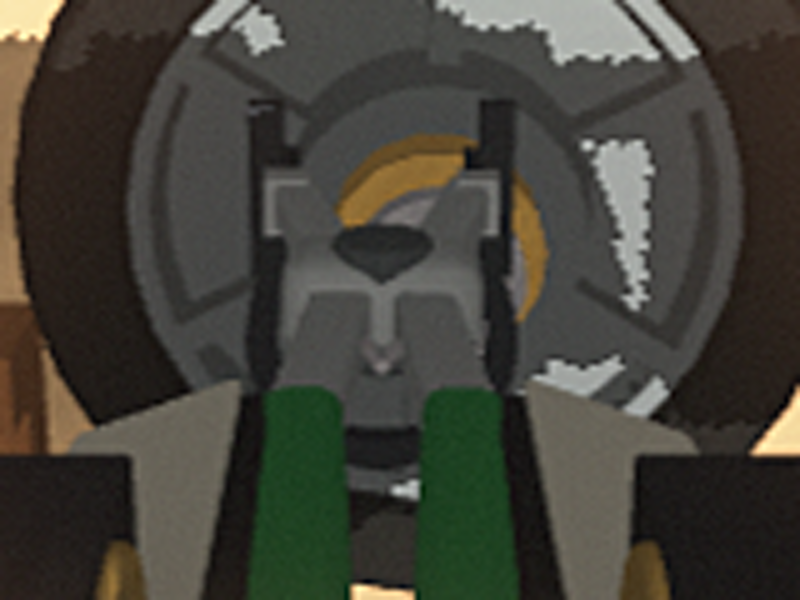

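send_rows(
  motion=[
    {"hand": -0.6, "slide": [0, 10, -3.7], "spin": 0},
  ],
)

```text
time: 13.5
tool_pos: [0.504, 0.2109, 0.1974]
tool_rot: [-0.512, 1.558, -0.894]
contact_force: [-0.4, -0.2, -2.3]
opening: 0.0238
```

```bash
cat > rc.py <<'E'
from h import *
import sys
T=toolT(); c=T@[float(sys.argv[1]) if len(sys.argv)>1 else .098,-.0003,.0218,1]
d=np.array([.5245,.2034,0])-c[:3]; d[2]=0
print("ring centre",np.round(c[:3],4),"slide needed",np.round(d@T[:3,:3]*1000,1),"tilt",np.round(T[2,1:3],4),"tcp",np.round(T[:3,3],4),observe()["time"],np.round(observe()["contact_force"],1),observe()["opening"])
E
for i in 1 2 3 4 5; do python3 look.py w19|tail -1;done;  python3 rc.py; python3 rp.py w19 .09
```

```text
[ 0.      0.      0.      1.    ]] 13.55
 [ 0.      0.      0.      1.    ]] 13.6
 [ 0.      0.      0.      1.    ]] 13.65
 [ 0.      0.      0.      1.    ]] 13.7
 [ 0.      0.      0.      1.    ]] 13.75
ring centre [0.5246 0.203  0.0996] slide needed [-0.   0.3 -0.2] tilt [-0.0057  0.0108] tcp [0.5037 0.2123 0.1974] 13.75 [-0.6 -0.  -2.3] 0.023729142703986586
845 ring plane z at tool(0,0), slope y, slope z: [ 0.1003 -0.0069 -0.0178] resid med 0.00048017657500588895
-20 60 y [-19.9  20.5] z 100.5
-14 103 y [-20.1  19.8] z 100.3
-8 64 y [-20.2  19.9] z 100.4
-2 45 y [-20.4  20. ] z 100.3
4 101 y [-20.4  20.2] z 100.0
10 70 y [-20.1  20.4] z 100.1
16 88 y [-21.6  21.3] z 99.9
22 86 y [-21.6  21.3] z 100.0
28 20 y [-20.2  20.5] z 99.6
34 42 y [-5.8  6.3] z 99.7
40 57 y [-5.8  5.5] z 99.7
zmin/max tool z -0.017454943528983687 0.04417573370219139
```

View pics/w19.png

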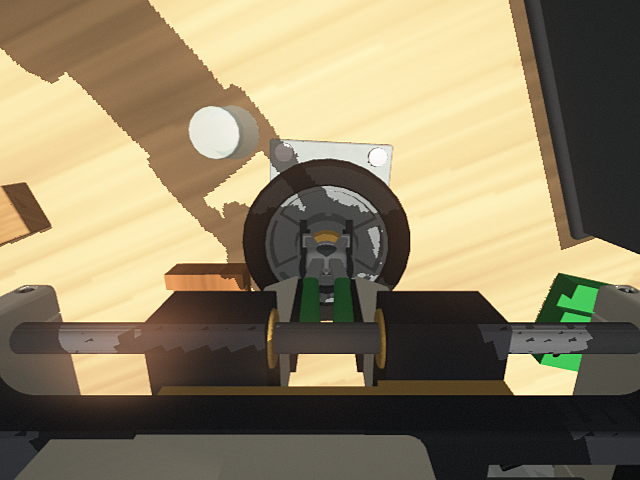

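send_rows(
  motion=[
    {"hand": -0.6, "slide": [5, 0.2, 0], "spin": 0},
    {"hand": -0.6, "slide": [5, 0, 0], "spin": 0},
  ],
)

```text
time: 13.95
tool_pos: [0.5043, 0.2121, 0.1874]
tool_rot: [-0.386, 1.558, -0.767]
contact_force: [0.6, 0.2, -2.5]
opening: 0.0237
```

```bash
for i in 1 2 3 ; do python3 look.py w20|tail -1;done;  python3 rc.py; python3 rp.py w20 .08
```

```text
[ 0.      0.      0.      1.    ]] 14.0
 [ 0.      0.      0.      1.    ]] 14.05
 [ 0.      0.      0.      1.    ]] 14.1
ring centre [0.5249 0.2028 0.0895] slide needed [-0.   0.4 -0.6] tilt [-0.0056  0.0111] tcp [0.504  0.2121 0.1872] 14.1 [ 0.3 -0.7 -1.5] 0.023402496461165552
842 ring plane z at tool(0,0), slope y, slope z: [ 0.0898 -0.0096 -0.021 ] resid med 0.0005138031777429247
-20 62 y [-19.9  20.4] z 90.2
-14 107 y [-20.1  19.8] z 89.9
-8 57 y [-20.2  19.9] z 89.8
-2 45 y [-20.4  20. ] z 89.8
4 98 y [-20.4  20.2] z 89.6
10 70 y [-20.1  20.3] z 89.6
16 80 y [-21.5  21.3] z 89.4
22 87 y [-21.6  21.4] z 89.3
28 20 y [-20.2  20.5] z 89.2
34 47 y [-5.8  5.9] z 89.0
40 56 y [-5.8  5.5] z 89.1
zmin/max tool z -0.01743816435227374 0.04416726734849152
```

send_rows(
  motion=[
    {"hand": -0.6, "slide": [3, 0.4, -0.5], "spin": 0},
    {"hand": -0.6, "slide": [4, 0, 0], "spin": 0},
  ],
)

```text
time: 14.3
tool_pos: [0.5041, 0.2127, 0.1804]
tool_rot: [-0.381, 1.558, -0.762]
contact_force: [0.1, -1.0, -3.2]
opening: 0.0236
```

```bash
for i in 1 2 3 ; do python3 look.py w21|tail -1;done;  python3 rc.py .1; python3 rp.py w21 .07
```

```text
[ 0.      0.      0.      1.    ]] 14.35
 [ 0.      0.      0.      1.    ]] 14.4
 [ 0.      0.      0.      1.    ]] 14.45
ring centre [0.5248 0.2033 0.0804] slide needed [-0.  -0.  -0.4] tilt [-0.0055  0.0114] tcp [0.5039 0.2126 0.1801] 14.45 [ 0.1 -0.  -1.9] 0.023581447179878253
841 ring plane z at tool(0,0), slope y, slope z: [ 0.0828 -0.0082 -0.0188] resid med 0.0005107015809818899
-20 65 y [-19.9  20.5] z 82.9
-14 104 y [-20.   19.8] z 82.9
-8 58 y [-20.2  20. ] z 82.9
-2 47 y [-20.4  20. ] z 82.7
4 97 y [-20.4  20.2] z 82.6
10 69 y [-20.1  20.3] z 82.6
16 82 y [-21.6  21.3] z 82.5
22 82 y [-21.6  21.4] z 82.2
28 20 y [-20.1  20.5] z 82.0
34 44 y [-5.8  6.3] z 82.3
40 52 y [-5.8  5.5] z 82.1
zmin/max tool z -0.01741151421765079 0.04391375210330603
```

View pics/w21.png

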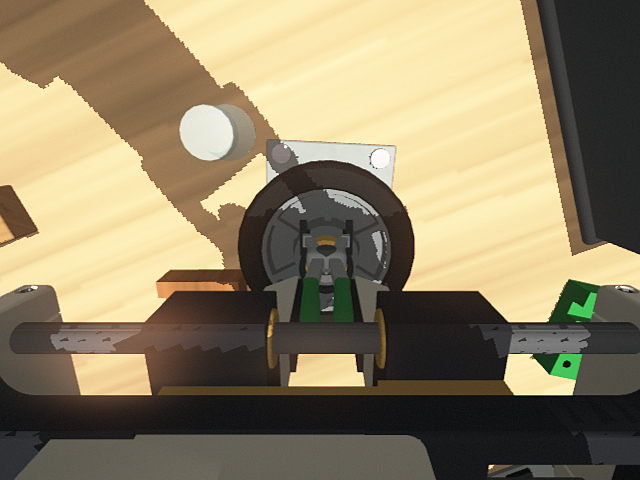

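Run:
```python
from h import *
import pickle
p=pickle.load(open('pics/w21.pkl','rb'));im=p["pixels"]
a=cv2.resize(im[210:290,280:370],(450,400),interpolation=cv2.INTER_CUBIC)
s=cam("scene")["pixels"]; b=cv2.resize(s[230:310,340:430],(450,400),interpolation=cv2.INTER_CUBIC)
cv2.imwrite("pics/c21.png",cv2.resize(np.hstack([a,b]),(800,356)))
P,uv=cloud(p)
k=(P[:,2]>.074)&(P[:,2]<.092)&(np.hypot(P[:,0]-.5245,P[:,1]-.2034)<.0157); print(k.sum(),np.round(P[k].min(0),4),np.round(P[k].max(0),4))
```

```text
107 [0.5273 0.1936 0.0791] [0.5396 0.205  0.0869]
```

View pics/c21.png

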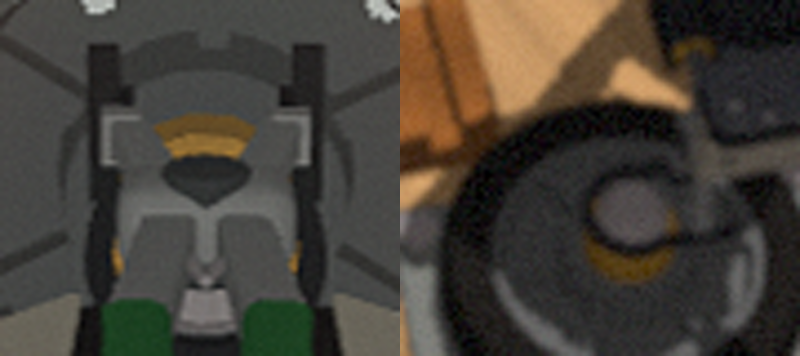

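send_rows(
  motion=[
    {"hand": -0.6, "slide": [3, 0, -0.3], "spin": 0},
    {"hand": -0.6, "slide": [4, 0, 0], "spin": 0},
    {"hand": -0.6, "slide": [1.5, 0, 0], "spin": 0},
  ],
)

```text
time: 14.8
tool_pos: [0.5041, 0.2128, 0.1717]
tool_rot: [-0.344, 1.557, -0.725]
contact_force: [-0.4, -0.1, -2.0]
opening: 0.0236
```

```bash
for i in 1 2 3 ; do python3 look.py w22|tail -1;done;  python3 rc.py .1; python3 rp.py w22 .06
```

```text
[ 0.      0.      0.      1.    ]] 14.85
 [ 0.      0.      0.      1.    ]] 14.9
 [ 0.      0.      0.      1.    ]] 14.95
ring centre [0.5253 0.2035 0.0723] slide needed [-0.  -0.4 -0.7] tilt [-0.0044  0.0128] tcp [0.5042 0.2128 0.172 ] 14.95 [-1.2  0.6 -2. ] 0.02304558869188674
813 ring plane z at tool(0,0), slope y, slope z: [ 0.0747 -0.0079 -0.0114] resid med 0.0005111307733140502
-20 67 y [-19.9  20.4] z 74.8
-14 105 y [-20.   19.8] z 74.7
-8 58 y [-20.2  19.9] z 74.6
-2 47 y [-20.3  20. ] z 74.7
4 96 y [-20.5  20.2] z 74.5
10 71 y [-20.1  20.3] z 74.6
16 86 y [-21.5  21.3] z 74.4
22 83 y [-21.6  21.3] z 74.3
28 21 y [-20.1  20.7] z 74.4
34 26 y [-5.8  6.3] z 74.7
40 51 y [-5.8  5.5] z 74.0
zmin/max tool z -0.01756182503191978 0.04386101107882317
```

send_rows(
  motion=[
    {"hand": -0.6, "slide": [1.2, -0.3, -0.5], "spin": 0},
    {"hand": -0.6, "slide": [1, 0, 0], "spin": 0},
  ],
)

```text
time: 15.15
tool_pos: [0.5038, 0.2127, 0.17]
tool_rot: [-0.297, 1.557, -0.678]
contact_force: [-0.2, -0.3, -1.8]
opening: 0.0237
```

```bash
for i in 1 2 3 ; do python3 look.py w23|tail -1;done;  python3 rc.py .1; python3 rp.py w23 .06
```

```text
[ 0.      0.      0.      1.    ]] 15.2
 [ 0.      0.      0.      1.    ]] 15.25
 [ 0.      0.      0.      1.    ]] 15.3
ring centre [0.5251 0.2035 0.0703] slide needed [-0.  -0.3 -0.5] tilt [-0.0041  0.0133] tcp [0.5039 0.2127 0.17  ] 15.3 [ 0.2 -0.1 -1.9] 0.023606788282528348
794 ring plane z at tool(0,0), slope y, slope z: [ 0.0728 -0.0053 -0.0112] resid med 0.000521605211537525
-20 64 y [-19.9  20.4] z 73.0
-14 108 y [-20.1  19.8] z 72.9
-8 60 y [-20.2  19.9] z 72.8
-2 49 y [-20.4  20.1] z 72.9
4 97 y [-20.4  20.2] z 72.8
10 71 y [-19.9  20.4] z 72.6
16 83 y [-21.6  21.2] z 72.4
22 83 y [-21.6  21.3] z 72.6
28 22 y [-20.2  20.5] z 72.5
34 5 y [2.3 6.3] z 72.7
40 50 y [-5.8  5.5] z 72.3
zmin/max tool z -0.017417498331542953 0.04386174545543484
```

send_rows(
  motion=[
    {"hand": -0.6, "slide": [0.8, -0.2, -0.4], "spin": 0},
    {"hand": -0.6, "slide": [0.6, 0, 0], "spin": 0},
  ],
)

```text
time: 15.5
tool_pos: [0.5035, 0.2127, 0.1687]
tool_rot: [-0.28, 1.557, -0.66]
contact_force: [-0.2, 0.1, -1.2]
opening: 0.0236
```

```bash
for i in 1 2 3 ; do python3 look.py w24|tail -1; python3 rc.py .1; done; python3 rp.py w24 .06
```

```text
[ 0.      0.      0.      1.    ]] 15.55
ring centre [0.5247 0.2034 0.0689] slide needed [-0.  -0.1 -0.1] tilt [-0.004   0.0134] tcp [0.5034 0.2127 0.1686] 15.55 [-0.1  0.2 -2.8] 0.02349487528235505
 [ 0.      0.      0.      1.    ]] 15.6
ring centre [0.5247 0.2035 0.069 ] slide needed [-0.  -0.1 -0.2] tilt [-0.0039  0.0135] tcp [0.5035 0.2127 0.1687] 15.6 [-0.4  0.5 -2.1] 0.023341043880846967
 [ 0.      0.      0.      1.    ]] 15.65
ring centre [0.5248 0.2035 0.069 ] slide needed [-0.  -0.2 -0.2] tilt [-0.0038  0.0135] tcp [0.5035 0.2127 0.1687] 15.65 [-0.5 -0.8 -1.7] 0.023633618873187347
770 ring plane z at tool(0,0), slope y, slope z: [ 0.0716 -0.0078 -0.0044] resid med 0.00047002937617392215
-20 66 y [-19.9  20.3] z 71.6
-14 107 y [-20.1  19.8] z 71.6
-8 61 y [-20.2  19.9] z 71.6
-2 49 y [-20.4  20.1] z 71.7
4 101 y [-20.5  20.2] z 71.6
10 69 y [-20.1  20.4] z 71.6
16 82 y [-21.6  21.3] z 71.5
22 87 y [-21.5  21.3] z 71.5
28 19 y [-20.1  20.5] z 71.4
40 42 y [-5.8  5.5] z 71.6
zmin/max tool z -0.017495782028732455 0.043906401133239056
```

send_rows(
  motion=[
    {"hand": -0.6, "slide": [0.6, -0.1, -0.2], "spin": 0},
  ],
)

```text
time: 15.75
tool_pos: [0.5034, 0.2127, 0.1682]
tool_rot: [-0.258, 1.557, -0.639]
contact_force: [-0.4, -0.4, 0.2]
opening: 0.0239
```

```bash
for i in 1 2 3 ; do python3 look.py w25|tail -1; python3 rc.py .1; done; python3 rp.py w25 .06
```

```text
[ 0.      0.      0.      1.    ]] 15.8
ring centre [0.5246 0.2035 0.0685] slide needed [-0.  -0.1 -0.1] tilt [-0.0037  0.0138] tcp [0.5034 0.2127 0.1682] 15.8 [-0.5  0.3 -1.1] 0.023569137251716603
 [ 0.      0.      0.      1.    ]] 15.85
ring centre [0.5246 0.2035 0.0685] slide needed [-0.  -0.1 -0.1] tilt [-0.0036  0.0138] tcp [0.5034 0.2127 0.1682] 15.85 [-0.6 -0.  -0.6] 0.02384972509563832
 [ 0.      0.      0.      1.    ]] 15.9
ring centre [0.5247 0.2035 0.0686] slide needed [-0.  -0.1 -0.1] tilt [-0.0037  0.0138] tcp [0.5034 0.2127 0.1682] 15.9 [-0.3 -0.3 -1. ] 0.02318024064422321
780 ring plane z at tool(0,0), slope y, slope z: [ 0.0713 -0.0046  0.0187] resid med 0.0005018990266608056
-20 65 y [-20.   20.4] z 70.8
-14 104 y [-20.1  19.8] z 71.1
-8 62 y [-20.2  19.9] z 70.9
-2 50 y [-20.4  20. ] z 71.4
4 95 y [-20.4  20.1] z 71.3
10 73 y [-20.1  20.3] z 71.4
16 85 y [-21.5  21.2] z 71.8
22 83 y [-21.5  21.2] z 71.8
28 16 y [-19.9  19.8] z 71.8
40 49 y [-5.8  5.5] z 71.9
zmin/max tool z -0.01747160790250085 0.043961304633442055
```

send_rows(
  motion=[
    {"hand": -0.6, "slide": [-0.4, 0, 0], "spin": 0},
  ],
)

```text
time: 16.0
tool_pos: [0.5034, 0.2127, 0.1687]
tool_rot: [-0.256, 1.557, -0.636]
contact_force: [0.6, 0.1, -2.8]
opening: 0.0237
```

```bash
for i in 1 2 3 4; do python3 look.py w26|tail -1; python3 rc.py .1; done; python3 rp.py w26 .06; python3 tips.py w26|tail -4
python3 - <<'E'
from h import *
import pickle
p=pickle.load(open('pics/w26.pkl','rb'));im=p["pixels"]
a=cv2.resize(im[210:290,280:370],(450,400),interpolation=cv2.INTER_CUBIC)
s=cam("scene")["pixels"]; b=cv2.resize(s[230:310,340:430],(450,400),interpolation=cv2.INTER_CUBIC)
cv2.imwrite("pics/scene26.png",s); cv2.imwrite("pics/c26.png",cv2.resize(np.hstack([a,b]),(800,356)))
E
```

```text
[ 0.      0.      0.      1.    ]] 16.05
ring centre [0.5247 0.2035 0.069 ] slide needed [-0.  -0.2 -0.1] tilt [-0.0036  0.0139] tcp [0.5034 0.2127 0.1687] 16.05 [ 0.3  0.1 -1.7] 0.02340692455268596
 [ 0.      0.      0.      1.    ]] 16.1
ring centre [0.5247 0.2035 0.069 ] slide needed [-0.  -0.2 -0.1] tilt [-0.0036  0.0138] tcp [0.5034 0.2127 0.1687] 16.1 [-0.3 -0.8 -0.9] 0.023520458795423787
 [ 0.      0.      0.      1.    ]] 16.15
ring centre [0.5246 0.2035 0.0689] slide needed [-0.  -0.1 -0.1] tilt [-0.0037  0.0138] tcp [0.5034 0.2127 0.1686] 16.15 [ 1.1  0.7 -1.8] 0.023621479370575967
 [ 0.      0.      0.      1.    ]] 16.2
ring centre [0.5246 0.2035 0.0689] slide needed [-0.  -0.1 -0.1] tilt [-0.0037  0.0137] tcp [0.5034 0.2127 0.1686] 16.2 [-0.1  1.  -1.9] 0.02354001744386857
775 ring plane z at tool(0,0), slope y, slope z: [ 0.0716 -0.0045  0.0015] resid med 0.0005032301374549714
-20 59 y [-19.9  20.4] z 71.5
-14 108 y [-20.1  19.8] z 71.5
-8 61 y [-20.3  19.9] z 71.5
-2 45 y [-20.4  20. ] z 71.7
4 93 y [-20.4  20.2] z 71.5
10 72 y [-20.1  20.4] z 71.4
16 83 y [-21.5  21.2] z 71.7
22 85 y [-21.6  21.3] z 71.4
28 20 y [-20.2  20.5] z 71.5
40 44 y [-5.5  5.5] z 71.7
zmin/max tool z -0.017383921429751346 0.04398267180956495
0.08 238 tool y [-15.9  -0.1  15.6] tool z [-6.5 21.8 29.9]
0.09 770 tool y [-20.8 -10.8  21.2] tool z [-17.1   2.   29.1]
0.1 50 tool y [-20.5   1.   16.8] tool z [-7.5  3.5 26. ]
max x 0.10270622330917109 tips mean tool [96.2 -0.1  3.6] world [0.5077 0.2105 0.0725]
```

View pics/c26.png

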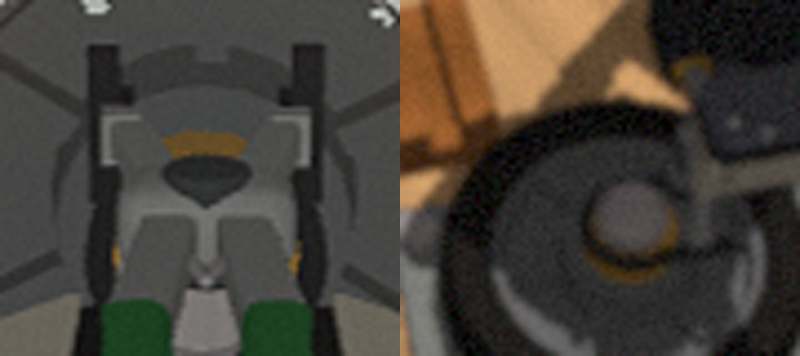

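View pics/scene26.png

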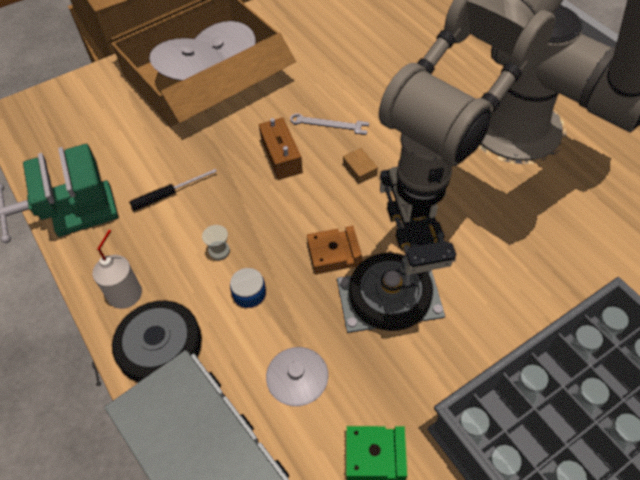

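```bash
python3 -c "
from h import *
print(job.hand_in()); s=observe(); print(s['time'],s['opening'],s['tool_pos'])"
```

```text
the job is handed in; nothing more can be done
None
the job is handed in; nothing more can be done
```

The ring is over the stub and lying on the brass sleeve at the groove, still spread. I handed in at about 16.3 s of the 46 s, with the gripper still squeezing the pliers at their stop.

**Last checks from the wrist camera and the state:**
- **Spread:** the gripper opening is 23.5 mm, which matches the stop I measured by squeezing the pliers in the air. The lugs are parallel.
- **Centring:** the ring's centre is within about 0.2 mm of the stub axis as I measured it. The camera calibration is only good to about 2 mm.
- **Height:** the centre at half thickness measures 69.6 mm, against 70 mm nominal, so within measuring error.
- **Level:** the ring is level within about 0.3°. On the way down it tilted by about 1.2°, mostly with its back low.
- **Contact with the sleeve:** I found it by lowering gently. The force rose by about 1 N and the ring began to tip, so I raised it 0.4 mm until it was level. It therefore lies on the sleeve with almost no push, and the final force reading alone does not show the contact.

**What went differently on the way:** after the pliers left the stand they swung and leaned in the light grip. I squeezed them once to the stop in the air to straighten them, then waited for the swing to die down before putting the tips into the ring.

The bystanders look unmoved in the last scene picture, apart from the upright glass, which the arm partly hides there. After hand-in the robot no longer answers, so I could not check the final second.

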